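Make up two fruit-salad class kits on pocketed serving boards

ROBOT

A 6-joint arm with a two-finger parallel gripper is mounted at the origin on the work surface. World frame = base frame: x ahead of the robot, y to its left, z up, the work surface at z = 0. Lengths are in m, angles in degrees, forces in N, time in s.
With the tool pointing down it reaches from about 0.4 to 0.825 m from the base axis. Payload 7 kg.
Tool frame: the origin (TCP) lies at the very end of the fingers, on their centre line; the grasp point (between the pads) lies 19 mm behind it (ctrl.tcp_to_grasp is the distance from the TCP to the grasp point, in m); z points along the fingers, x is the direction in which the jaws open and shut, and the axes are right-handed (so a half turn about z gives the same grasp; the last joint's range is limited). The gripper opens to 88 mm and grips with 3 to 60 N. Pads are 19 mm wide; open, the fingers measure 130 mm over their backs; the gripper's body (78 mm by 193 mm) begins 47 mm behind the grasp point.
Start: joints at [-50.873, 20.546, 0.682, 0, -70.136, -16.507], TCP at [0.26, -0.623, 0.193] pointing down, gripper open.
Joint ranges: [-176.03, 176.03], [-82.01, 121.73], [-58.28, 71.71], [-173.87, 95.51], [-174.79, -0.11], [-173.66, 173.66]. Speed limits (degrees/s): [136.94, 136.94, 172.46, 180, 180, 180].

INTERFACE

Orientations are given as [roll, pitch, yaw] about the fixed x, y, z axes, in that order (R = Rz(yaw) Ry(pitch) Rx(roll)).
In Python, from plant import sensors, vision, ticket, ctrl gives the robot as it stands. The module is installed in compiled form; this text tells all that it offers.
- The arm moves only by the tool drive_tool, never from a script. Its argument "moves" is a list of rows, each a list of 6 numbers: the shift along the tool's x, y, z in units of 0.15 m (1.0 is 0.15 m), then the turn, a rotation vector about the tool's x, y, z in units of 60 degrees (1.0 is 60 degrees). In form: [[dx, dy, dz, rx, ry, rz], ...]. A call has 1 to 8 rows; each row is the pose to reach, as a shift and turn from the pose measured when the call began, along the tool's axes at that moment; what a row does not reach only later rows make up. A row lasts 1/10 s, in which the tool goes at most 50 mm and 8.59 degrees, less where a joint would pass 70% of its speed; a pose out of reach is approached as far as the arm can. A call with a number of a shift or a turn outside -1 to 1 is refused whole. A call with a gripper value outside its range is refused whole. "fingers" is the opening, from -1 (shut) to 1 (fully open), set as the call begins (left out, the last holds). The fingers move at their own pace and stop on an object; the grip force is fixed at half the most. Time passes only in rows, so rows that repeat a pose let the fingers close. It gives the time, the measured TCP pose, the force and the opening at its end, in the units of the state.
- sensors.get_obs(): the state, without advancing time (a new reading comes with each control period).
- vision.snapshot(name): name is "side" or "top"; returns a dict with "pixels" (384x512x3 uint8, red, green, blue), "fx", "fy", "cx", "cy" (pixels), "k1" (the pictures are not rectified: a ray, as slopes to the right and down, at radius r is drawn at 1 + k1 r^2 times it, then the intrinsics apply), "R" (3x3) and "t" (3): a world point X has camera coordinates R X + t. Camera axes: x right, y down, z forward; pixel columns grow to the right and rows downward; lengths in m; the calibration is good to about 2 mm. A picture is of the moment at which its call begins. There is no depth.
- ticket.close_job(): hands the job in, once; it reports no verdict.
The state is a dict: "clock": time; "joint_pos": joint angles; "qvel": joint speeds; "tau": joint torques, N m; "tool_pos": TCP position; "orientation": TCP orientation; "force": force on the tool from outside, world axes, zero at the start; "moment": the same for the moment, N m; "opening": finger opening in m.
Only numpy, scipy, OpenCV 4.12 (cv2) and the standard library are available. Lean on these libraries where they do the work, as an engineer would, in place of code of your own. Each camera call takes 0.05 s, during which the arm holds its last target.

TASK

Make up the two kits for the fruit-salad class, one thing standing upright in each pocket of its board. On the long board, counting from the handle: the tall jar, then the wooden mill, then the square cutter; on the short board: the low jar next to the handle and the round cutter in the other pocket. Leave the white bowl and the white beaker where they are.

Things in the scene. Friction and masses are not known exactly. Their poses are not given: they have to be found in the camera images.
- long_board: The long board, at the left or right of the stock. Fixed wooden board, 252 x 88 mm, with three pockets in a row, each 76 mm square inside, and a flat handle (70 x 36 mm) at one end only. Pocket floors 10 mm above the table; walls 6 mm thick, 8 mm high above the floors. Origin under the middle of the pocketed part, at table height; x along the row, away from the handle (handle on the -x side), z up. Pocket centres: x = -82, 0 and +82 mm, y = 0.
- short_board: The short board, on the opposite side of the stock. Fixed wooden board, 170 x 88 mm, with two pockets in a row, each 76 mm square inside, and a flat handle (70 x 36 mm) at one end only. Pocket floors 10 mm above the table; walls 6 mm thick, 8 mm high above the floors. Origin under the middle of the pocketed part, at table height; x along the row, away from the handle (handle on the -x side), z up. Pocket centres: x = -41 and +41 mm, y = 0.
- tall_jar: The tall, narrow clear-glass jar with paper label and steel lid: round, 42 mm across, 85 mm high. Origin at the centre of its underside, z up, standing on the table at the start. All the stock stands about 130 mm apart in the middle of the table, between the two boards.
- low_jar: The low, wide clear-glass jar with paper label and steel lid: round, 58 mm across, 55 mm high. Origin at the centre of its underside, z up, standing on the table at the start.
- mill: Dark wooden spice mill, turned, 85 mm high: foot 46 mm across up to 30 mm height, neck 30 mm across at about 40 mm, head 40 mm across from 50 to 72 mm height, small 16 mm knob on top. Origin at the centre of its underside, z up, standing on the table at the start.
- round_cutter: Round steel pastry cutter: a plain ring open at top and bottom, 56 mm outside diameter, 2.5 mm wall, 50 mm high. Origin at the centre of its underside, z up, standing on the table at the start.
- square_cutter: Square steel pastry cutter: a plain square tube open at top and bottom, 52 mm outside along its x and y axes, 2.5 mm wall, 50 mm high. Origin at the centre of its underside, z up, standing on the table at the start.
- bowl: Small white ceramic bowl, 72 mm across the rim, 40 mm high, among the stock. It is not part of either kit and stays where it is. Origin at the centre of its underside, z up.
- beaker: White ceramic beaker without handle, 64 mm across the rim, 75 mm high, among the stock. It is not part of either kit and stays where it is. Origin at the centre of its underside, z up.
There are look-alikes about, which are no part of the job. Leave any red look-alike of the mill alone.

How it is judged (in metres and radians):
At the end, for the whole second after the job is handed in: Tall jar, mill, square cutter (long board, from its handle) and low jar, round cutter (short board, from its handle) each stand on their pocket's floor: within 18 mm of its centre along and across, 5 mm in height, 0.12 rad of upright; released, at rest (x of tall_jar in the frame of long_board between -0.1 and -0.064 m and y of tall_jar in the frame of long_board between -0.018 and 0.018 m and z of tall_jar in the frame of long_board between 0.005 and 0.015 m and angle between each of tall_jar, mill, square_cutter, low_jar, round_cutter's own z axis and vertical below 0.12 rad and linear speed of each of tall_jar, mill, square_cutter, low_jar, round_cutter below 0.02 m/s and angular speed of each of tall_jar, mill, square_cutter, low_jar, round_cutter below 0.3 rad/s and contact force between each of tall_jar, mill, square_cutter, low_jar, round_cutter and the fingers below 0.05 N and x of mill in the frame of long_board between -0.018 and 0.018 m and y of mill in the frame of long_board between -0.018 and 0.018 m and z of mill in the frame of long_board between 0.005 and 0.015 m and x of square_cutter in the frame of long_board between 0.064 and 0.1 m and y of square_cutter in the frame of long_board between -0.018 and 0.018 m and z of square_cutter in the frame of long_board between 0.005 and 0.015 m and x of low_jar in the frame of short_board between -0.059 and -0.023 m and y of low_jar in the frame of short_board between -0.018 and 0.018 m and z of low_jar in the frame of short_board between 0.005 and 0.015 m and x of round_cutter in the frame of short_board between 0.023 and 0.059 m and y of round_cutter in the frame of short_board between -0.018 and 0.018 m and z of round_cutter in the frame of short_board between 0.005 and 0.015 m); the robot touches nothing.
It fails at once if the bowl is moved more than 30 mm or tipped over (distance of bowl from where it was at the start of the episode above 0.03 m or angle between bowl's own z axis and vertical above 0.5 rad).
It fails at once if the beaker is moved more than 30 mm or tipped over (distance of beaker from where it was at the start of the episode above 0.03 m or angle between beaker's own z axis and vertical above 0.5 rad).
It also fails if it takes over 128 s, if anything falls off the work surface, if the arm or the gripper's body presses on something with over 40 N, if the wrist force passes 120 N, or if a joint passes its speed limit or range.

## Working session

There is one attempt and no reset: what is moved stays moved. The work goes in short steps, Python scripts to look and compute and a tool call to move; the robot and the scene stay as the last step left them, time stands still between calls to the robot, and variables do not carry over. Pictures are saved under pics/ and viewed, and the job is handed in when it is done.

Besides the shell and the picture viewer there is one more tool, called in YAML: its name, and indented under it one key for each argument. drive_tool: Moves the arm, as the interface text tells. Shifts and turns lie within -1 to 1; 1 stands for 0.15 m of shift or 60 degrees of turn. Its arguments: {"type":"object","properties":{"moves":{"type":"array"},"fingers":{"type":"number"}},"required":["moves"]}

```bash
mkdir -p pics
python3 - <<'E'
from plant import sensors, vision, ticket, ctrl
import cv2
print(sensors.get_obs(), ctrl.tcp_to_grasp)
for n in("top","side"):
    s=vision.snapshot(n); print(n,{k:s[k] for k in s if k!="pixels"})
    cv2.imwrite(f"pics/{n}0.png",cv2.cvtColor(s["pixels"],cv2.COLOR_RGB2BGR))
E
```

```text
{'clock': 0.0, 'joint_pos': array([-5.08740960e+01,  2.05903881e+01,  6.34275786e-01, -2.01112611e-02,
       -7.01379554e+01, -1.65077134e+01]), 'qvel': array([-0.0049343 ,  0.06177218, -0.02973832,  0.07201637, -0.03663239,
        0.05346334]), 'tau': array([ 4.46336317e-04, -5.82717705e+01,  2.93055207e+01,  6.99754760e+00,
        6.86664323e-03, -1.55706061e-04]), 'tool_pos': array([ 0.25935981, -0.62258126,  0.19193842]), 'orientation': array([-1.79991395e+02, -9.55628409e-02,  1.12611335e+02]), 'force': array([ 0.68900954,  0.16448556, -0.10532016]), 'moment': array([-0.02626742, -0.00308774,  0.04355599]), 'opening': 0.08770411637390767} 0.0188
top {'fx': 474.43936447023646, 'fy': 474.43936447023646, 'cx': 263.6190654189784, 'cy': 179.65925220816425, 'k1': 0.008283908857791303, 'R': array([[ 0.01247304, -0.99991404,  0.00404133],
       [-0.99339739, -0.01285251, -0.11400194],
       [ 0.11404408, -0.00259269, -0.99347231]]), 't': array([-0.01405911,  0.5685284 ,  1.02982562])}
side {'fx': 498.26365153904055, 'fy': 498.26365153904055, 'cx': 253.0538990987745, 'cy': 193.9254854776289, 'k1': -0.044864038870002766, 'R': array([[-0.93591137, -0.35216058,  0.00726834],
       [-0.25518217,  0.66366633, -0.7031565 ],
       [ 0.24280025, -0.65994691, -0.71099797]]), 't': array([0.51673851, 0.15086525, 1.17502738])}
```

Run:
```python
import cv2
for n in("top","side"):
    cv2.imwrite(f"pics/{n}0b.png",cv2.resize(cv2.imread(f"pics/{n}0.png"),(800,600),interpolation=cv2.INTER_CUBIC))
```

```text
(no output)
```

View pics/top0b.png

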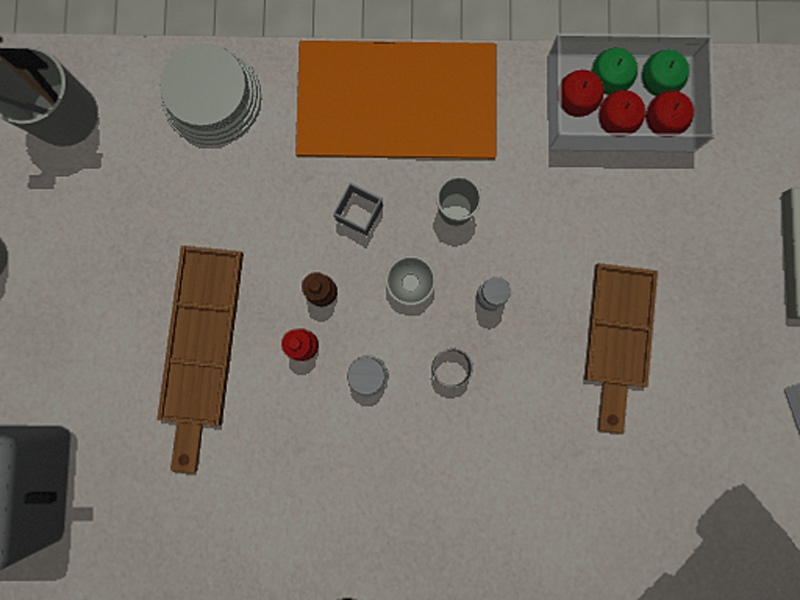

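View pics/side0b.png

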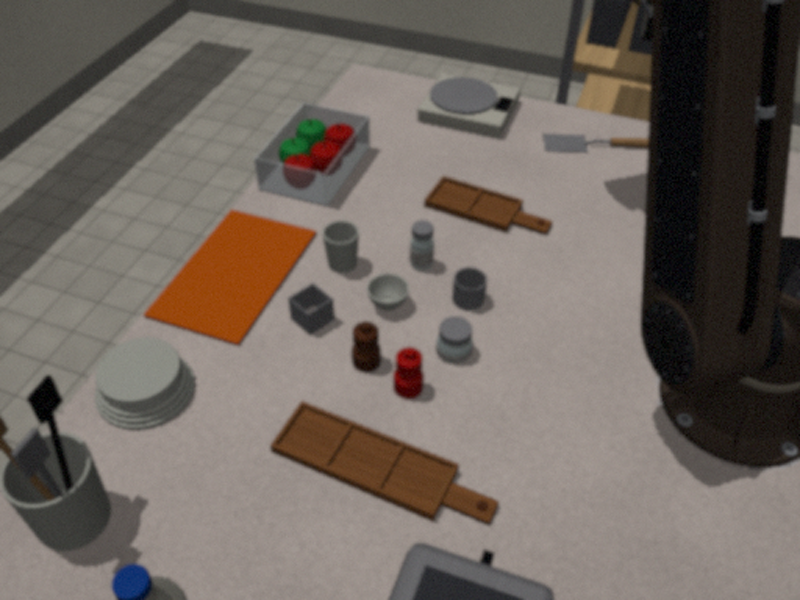

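The top view (800x600) shows the following:
- **Boards:** long board at left (200,335) and short board at right (621,325), both with the handle toward the robot.
- **Stock to move:** square cutter (358,210), dark mill (319,289), tall jar (493,293), low jar (367,376), round cutter (451,369).
- **Leave alone:** beaker (458,200), bowl (410,283) and red look-alike (300,345).

Mill candidates are the dark brown one at (319,289) and the red one at (300,345). Brown matches "dark wooden". I'll measure next and overlay the models on enlarged crops.

```bash
cat > h.py <<'E'
import numpy as np, cv2
from scipy.optimize import least_squares
from scipy.spatial.transform import Rotation as Ro
def K(s): return np.array([[s['fx'],0,s['cx']],[0,s['fy'],s['cy']],[0,0,1.]])
D=lambda s: np.array([s['k1'],0,0,0.])
def proj(s,P):
    return cv2.projectPoints(np.asarray(P,float).reshape(-1,3),cv2.Rodrigues(s['R'])[0],s['t'],K(s),D(s))[0].reshape(-1,2)
def back(s,uv,z):
    n=cv2.undistortPoints(np.array([[uv]],float),K(s),D(s)).ravel()
    d=s['R'].T@np.array([n[0],n[1],1]); c=-s['R'].T@s['t']
    return c+d*(z-c[2])/d[2]
def circ(x,y,z,r,n=60):
    a=np.linspace(0,2*np.pi,n); return np.c_[x+r*np.cos(a),y+r*np.sin(a),np.full(n,z)]
def poly(x,y,yaw,pts,z):
    c,s=np.cos(yaw),np.sin(yaw); p=np.array(pts,float)
    return np.c_[x+c*p[:,0]-s*p[:,1],y+s*p[:,0]+c*p[:,1],np.full(len(p),z)]
def draw(img,s,P,sc,off,col):
    q=((proj(s,P)+0.5)*sc-np.array(off)*sc).round().astype(int)
    cv2.polylines(img,[q.reshape(-1,1,2)],False,col,1,cv2.LINE_AA)
def rect(a,b,hx=None): return [(-a,-b),(a,-b),(a,b),(-a,b),(-a,-b)]
E
python3 - <<'E'
from h import *
from plant import vision
s=vision.snapshot("top")
f=.64
for n,u,v,z in [("sq",358.5,205,.05),("mill knob",316,284,.085),("mill2 head",318,287,.072),("tall",496,289,.085),("low",367,373,.055),("round",451,366,.05),("bowl",410,280,.04),("beak",459,196,.075),("red",294,343,.085)]:
    print(n,back(s,(u*f,v*f),z).round(3))
for n,c in [("L",[(181,247),(242,252),(220,426),(159,418),(186,460)]),("S",[(598,264),(657,270),(648,386),(585,381),(613,420)])]:
    print(n,[back(s,(u*f,v*f),.018)[:2].round(3).tolist() for u,v in c])
E
```

```text
sq [0.674 0.071 0.05 ]
mill knob [0.556 0.124 0.085]
mill2 head [0.554 0.122 0.072]
tall [ 0.553 -0.121  0.085]
low [0.437 0.054 0.055]
round [ 0.448 -0.063  0.05 ]
bowl [ 0.569 -0.004  0.04 ]
beak [ 0.683 -0.071  0.075]
red [0.476 0.151 0.085]
L [[0.615, 0.33], [0.609, 0.241], [0.359, 0.263], [0.37, 0.35], [0.312, 0.308]]
S [[0.598, -0.278], [0.591, -0.363], [0.423, -0.346], [0.429, -0.256], [0.375, -0.295]]
```

```bash
cat > ov.py <<'E'
from h import *
import sys
E_=dict(sq=(.674,.071,60),mill=(.555,.123),tall=(.553,-.121),low=(.437,.054),rnd=(.448,-.063),L=(.488,.296,-4.85),S=(.510,-.311,-6.6))
def shapes(E):
    o=[]
    x,y,a=E['sq']; 
    for z in(.05,0): o.append(poly(x,y,np.radians(a),rect(.026,.026),z))
    x,y=E['mill']; o+= [circ(x,y,.085,.008),circ(x,y,.061,.02),circ(x,y,.072,.02),circ(x,y,0,.023)]
    x,y=E['tall']; o+=[circ(x,y,.085,.021),circ(x,y,0,.021)]
    x,y=E['low']; o+=[circ(x,y,.055,.029),circ(x,y,0,.029)]
    x,y=E['rnd']; o+=[circ(x,y,.05,.028),circ(x,y,0,.028)]
    for k,l in(('L',.126),('S',.085)):
        x,y,a=E[k]; a=np.radians(a); o.append(poly(x,y,a,rect(l,.044),.018))
        o.append(poly(x,y,a,[(-l,-.018),(-l-.07,-.018),(-l-.07,.018),(-l,.018)],.014))
    return o
def overlay(s,E,name,c,w=400,h=300,sc=2):
    im=cv2.cvtColor(s['pixels'],cv2.COLOR_RGB2BGR)[c[1]:c[1]+h,c[0]:c[0]+w]
    im=cv2.resize(im,None,fx=sc,fy=sc,interpolation=cv2.INTER_CUBIC)
    im=cv2.convertScaleAbs(im,alpha=1.4)
    for P in shapes(E): draw(im,s,P,sc,c,(255,255,0))
    cv2.imwrite(name,im)
E
python3 - <<'E'
from ov import *
from plant import vision
t=vision.snapshot("top"); s=vision.snapshot("side")
np.save('t.npy',t,allow_pickle=True); np.save('s.npy',s,allow_pickle=True)
overlay(t,E_,'pics/o1.png',(170,110),200,150,4)
overlay(t,E_,'pics/o2.png',(90,140),340,180,2)
overlay(s,E_,'pics/o3.png',(170,100),200,200,3)
E
```

```text
(no output)
```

View pics/o1.png

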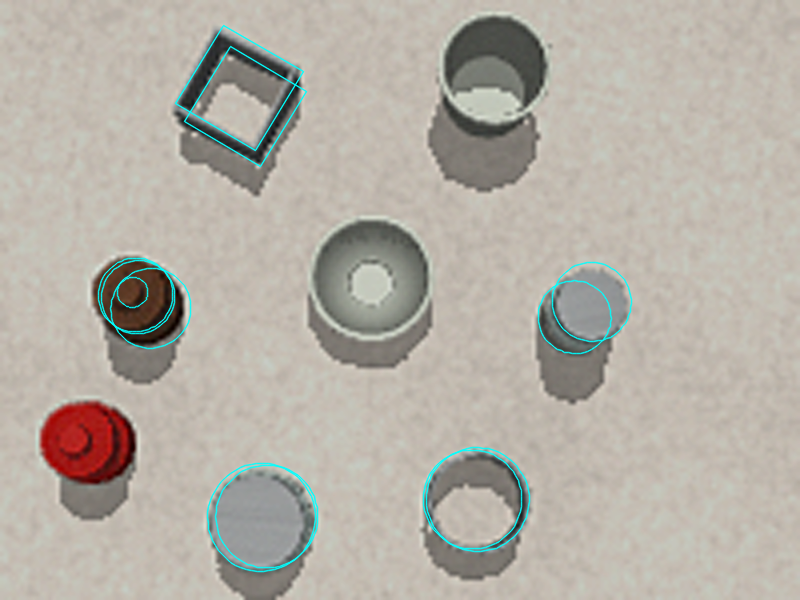

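View pics/o2.png

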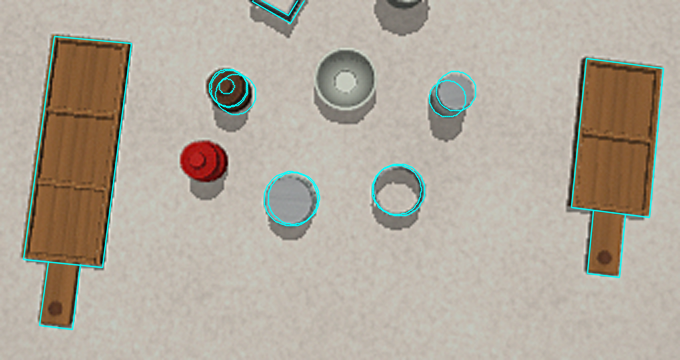

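View pics/o3.png

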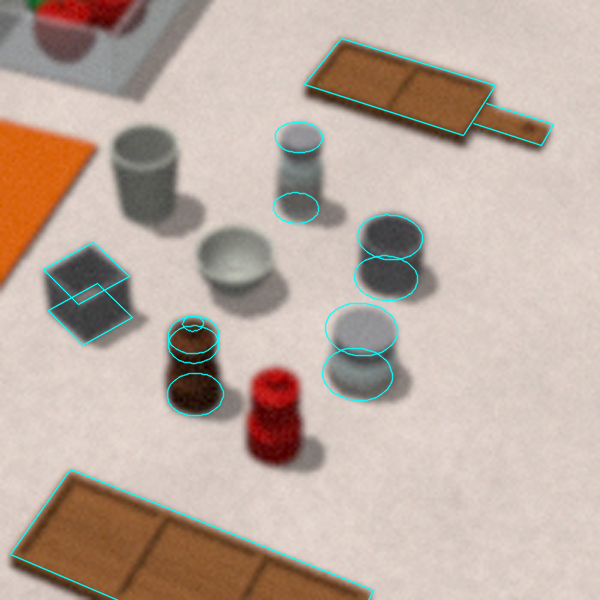

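Positions agree within about 2 mm between the two views. Now a planner helper.

```bash
cat > p.py <<'E'
import sys; from h import *
from plant import sensors
o=sensors.get_obs(); p=np.array(o['tool_pos']); R=Ro.from_euler('xyz',o['orientation'],degrees=True)
print('t',round(o['clock'],2),'p',p.round(4),'rpy',np.round(o['orientation'],1),'F',np.round(o['force'],1),'open',round(o['opening'],4))
for a in sys.argv[1:]:
    x,y,z,yaw=map(float,a.split(','))
    d=R.inv().apply(np.array([x,y,z])-p)/.15
    r=(R.inv()*Ro.from_euler('xyz',[180,0,yaw],degrees=True)).as_rotvec(degrees=True)/60
    print(a,d.round(3),r.round(3))
E
python3 p.py .448,-.063,.15,85
```

```text
t 0.25 p [ 0.2595 -0.6229  0.1924] rpy [-180.    -0.   112.6] F [-0.3  0.6  0. ] open 0.088
.448,-.063,.15,85 [2.962 2.595 0.285] [-0.    -0.001  0.46 ]
```

drive_tool:
  moves:
    - [0.2,0.2,0,0,0,0.12]
    - [0.45,0.4,0,0,0,0.24]
    - [0.7,0.6,0,0,0,0.36]
    - [0.95,0.8,0,0,0,0.46]
    - [1,0.9,0,0,0,0.46]
  fingers: 1

```text
clock: 0.75
tool_pos: [0.3264, -0.4291, 0.1931]
orientation: [180.0, -0.1, 84.9]
force: [1.1, -1.3, 0.1]
opening: 0.0874
```

```bash
python3 p.py .448,-.063,.15,85
```

```text
t 0.75 p [ 0.3264 -0.4291  0.1931] rpy [ 1.80e+02 -1.00e-01  8.49e+01] F [ 1.1 -1.3  0.1] open 0.0874
.448,-.063,.15,85 [2.503 0.589 0.29 ] [ 0.001 -0.001 -0.002]
```

drive_tool:
  moves:
    - [0.25,0.1,0,0,0,0]
    - [0.5,0.2,0,0,0,0]
    - [0.75,0.3,0,0,0,0]
    - [1,0.4,0,0,0,0]

```text
clock: 1.15
tool_pos: [0.4, -0.2835, 0.1935]
orientation: [179.9, -0.1, 84.9]
force: [-0.1, -0.5, -0.2]
opening: 0.0876
```

drive_tool:
  moves:
    - [0.25,0.05,0,0,0,0]
    - [0.5,0.1,0,0,0,0]
    - [0.75,0.15,0,0,0,0]
    - [1,0.2,0,0,0,0]

```text
clock: 1.55
tool_pos: [0.4435, -0.1352, 0.1939]
orientation: [179.9, -0.1, 84.9]
force: [1.0, -0.1, -0.4]
opening: 0.0876
```

```bash
python3 p.py .448,-.063,.15,85 .448,-.063,.022,85
```

```text
t 1.55 p [ 0.4435 -0.1352  0.1939] rpy [ 1.799e+02 -1.000e-01  8.490e+01] F [ 1.  -0.1 -0.4] open 0.0876
.448,-.063,.15,85 [ 0.482 -0.014  0.294] [ 0.002 -0.001 -0.002]
.448,-.063,.022,85 [ 0.481 -0.015  1.147] [ 0.002 -0.001 -0.002]
```

drive_tool:
  moves:
    - [0.25,-0.01,0.1,0,0,0]
    - [0.48,-0.015,0.3,0,0,0]
    - [0.48,-0.015,0.3,0,0,0]
    - [0.48,-0.015,0.3,0,0,0]

```text
clock: 1.95
tool_pos: [0.4475, -0.0628, 0.1489]
orientation: [180.0, -0.0, 85.0]
force: [-0.0, -0.3, 1.1]
opening: 0.0875
```

drive_tool:
  moves:
    - [0,0,0.2,0,0,0]
    - [0,0,0.45,0,0,0]
    - [0,0,0.65,0,0,0]
    - [0,0,0.8,0,0,0]
    - [0,0,0.84,0,0,0]
    - [0,0,0.84,0,0,0]

```text
clock: 2.55
tool_pos: [0.4478, -0.0635, 0.023]
orientation: [180.0, 0.0, 85.0]
force: [-0.0, 0.2, 0.5]
opening: 0.0872
```

```bash
python3 p.py .448,-.063,.022,85;python3 - <<'E'
from ov import *
from plant import vision
t=vision.snapshot("top"); s=vision.snapshot("side")
overlay(t,E_,'pics/a1.png',(170,110),200,150,4)
overlay(s,E_,'pics/a2.png',(170,100),266,200,3)
E
```

```text
t 2.55 p [ 0.4478 -0.0635  0.023 ] rpy [180.   0.  85.] F [-0.   0.2  0.5] open 0.0872
.448,-.063,.022,85 [0.004 0.001 0.006] [ 0.     0.    -0.001]
```

View pics/a2.png

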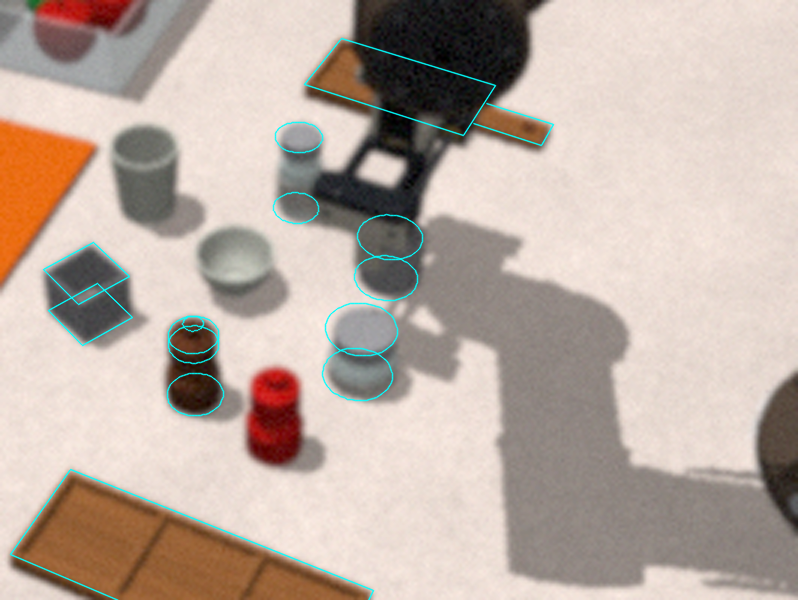

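View pics/a1.png

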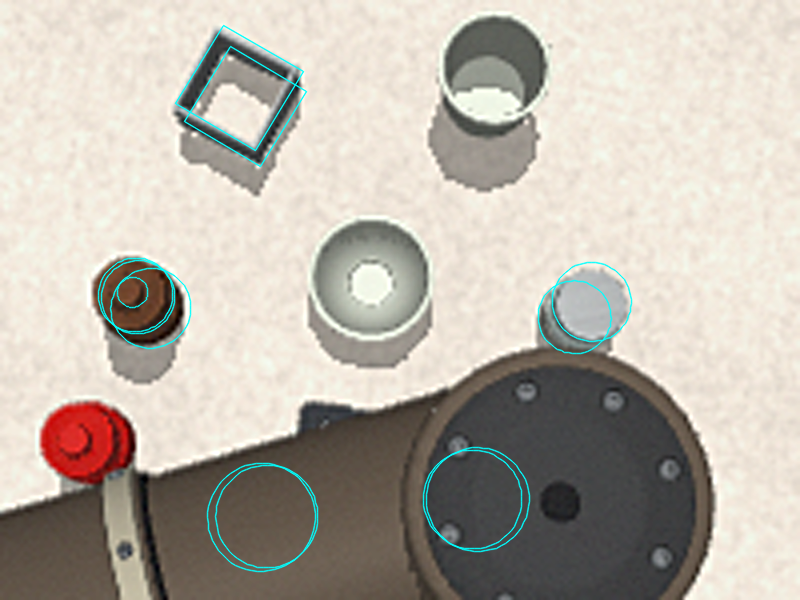

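Run:
```python
from ov import *
from plant import vision
s=vision.snapshot("side")
im=cv2.cvtColor(s['pixels'],cv2.COLOR_RGB2BGR); c=(170,100);sc=3
im=cv2.resize(im[100:300,170:436],None,fx=3,fy=3,interpolation=cv2.INTER_CUBIC); im=cv2.convertScaleAbs(im,alpha=2.2,beta=20)
x,y=.4478,-.0635;a=np.radians(85)
for z,hx,hy in((.023,.065,.0095),(.023,.044,.0095),(.089,.0965,.039)): draw(im,s,poly(x,y,a,rect(hx,hy),z),sc,c,(0,0,255))
cv2.imwrite('pics/a3.png',im); print(-s['R'].T@s['t'])
```

```text
[0.23682263 0.85730644 0.93776813]
```

View pics/a3.png

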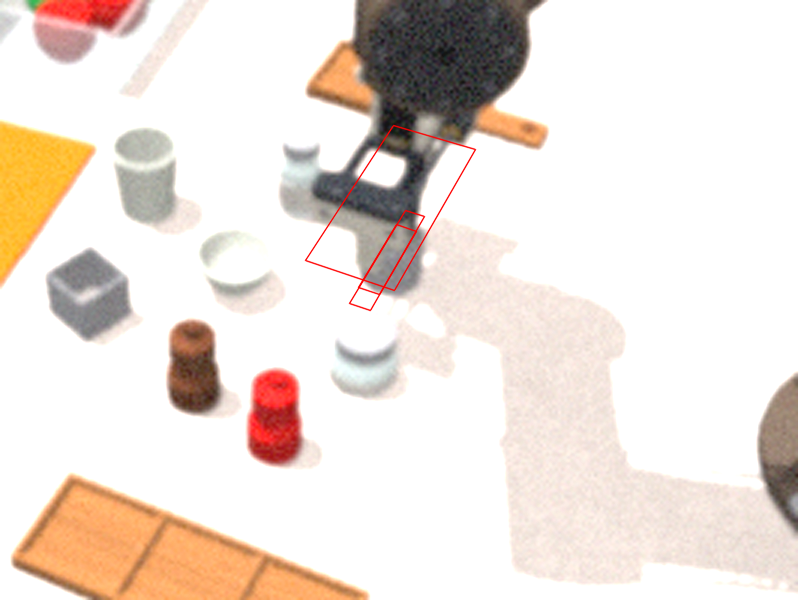

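Run:
```python
from ov import *
from plant import vision
s=vision.snapshot("side")
im=cv2.cvtColor(s['pixels'],cv2.COLOR_RGB2BGR)[100:250,240:360]
im=cv2.resize(im,None,fx=4,fy=4,interpolation=cv2.INTER_CUBIC)
im=(255*(im/255.)**.6).astype('uint8')
cv2.imwrite('pics/a4.png',im)
```

```text
(no output)
```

View pics/a4.png

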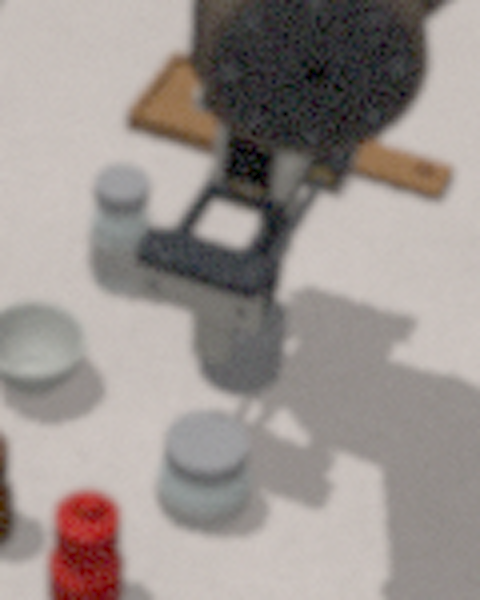

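Run:
```python
from h import *
t=np.load('t.npy',allow_pickle=True).item();s=np.load('s.npy',allow_pickle=True).item()
for z in(.023,.09,.12,.15,.18,.22): print(z,back(t,(245.5,211),z).round(3),[back(s,(240+u/4,100+v/4),z)[:2].round(3).tolist() for u,v in((140,245),(275,285),(150,285),(255,370))])
```

```text
0.023 [0.499 0.033 0.023] [[0.537, -0.132], [0.439, -0.127], [0.518, -0.096], [0.428, -0.044]]
0.09 [0.495 0.031 0.09 ] [[0.515, -0.06], [0.424, -0.055], [0.497, -0.026], [0.414, 0.022]]
0.12 [0.494 0.03  0.12 ] [[0.505, -0.027], [0.417, -0.022], [0.488, 0.005], [0.408, 0.052]]
0.15 [0.492 0.028 0.15 ] [[0.496, 0.005], [0.411, 0.01], [0.479, 0.036], [0.402, 0.081]]
0.18 [0.491 0.027 0.18 ] [[0.486, 0.037], [0.404, 0.042], [0.47, 0.067], [0.395, 0.111]]
0.22 [0.489 0.026 0.22 ] [[0.473, 0.081], [0.395, 0.085], [0.457, 0.109], [0.387, 0.15]]
```

drive_tool:
  moves:
    - [0,0,0,0,0,0]
    - [0,0,0,0,0,0]
    - [0,0,0,0,0,0]
    - [0,0,0,0,0,0]
    - [0,0,0,0,0,0]
    - [0,0,0,0,0,0]
    - [0,0,0,0,0,0]
    - [0,0,0,0,0,0]
  fingers: -1

```text
clock: 3.55
tool_pos: [0.4488, -0.0627, 0.0242]
orientation: [179.8, -0.1, 85.0]
force: [-0.0, 0.4, -0.5]
opening: 0.0293
```

```bash
cat > v.py <<'E'
import sys; from ov import *
from plant import vision
# v.py cam name x0 y0 w h sc
n,f=sys.argv[1:3]; a=list(map(int,sys.argv[3:8]))
s=vision.snapshot(n)
im=cv2.cvtColor(s['pixels'],cv2.COLOR_RGB2BGR)[a[1]:a[1]+a[3],a[0]:a[0]+a[2]]
im=cv2.resize(im,None,fx=a[4],fy=a[4],interpolation=cv2.INTER_CUBIC)
cv2.imwrite('pics/'+f+'.png',(255*(im/255.)**.6).astype('uint8'))
E
python3 v.py side b1 200 90 160 150 4; python3 p.py
```

```text
t 3.6 p [ 0.4488 -0.0627  0.0242] rpy [ 1.798e+02 -1.000e-01  8.500e+01] F [0.4 0.  0.6] open 0.0252
```

View pics/b1.png

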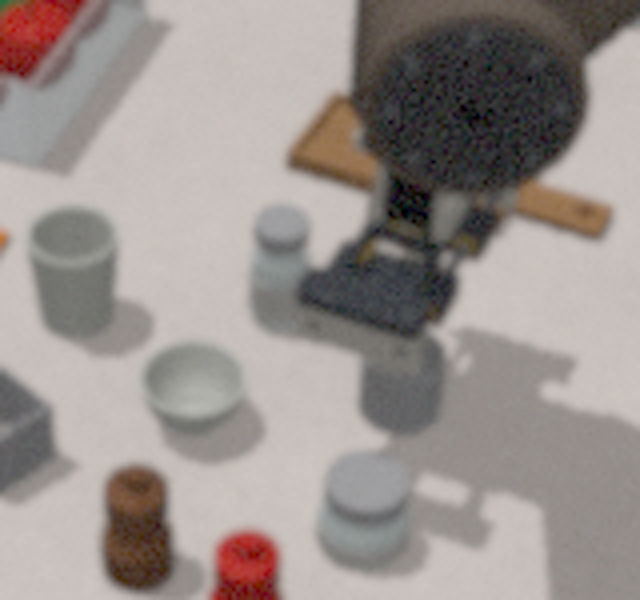

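```bash
python3 - <<'E'
from h import *
t=np.load('t.npy',allow_pickle=True).item();s=np.load('s.npy',allow_pickle=True).item()
for z in(.2,.3,.35,.4,.45,.5): print(z,back(t,(309.5,235),z).round(3))
for z in (.023,.05,.07,.09,.12,.15,.18): print(z,proj(s,[.4478,-.0635,z]),'b1',(proj(s,[.4488,-.0307,z])-[200,90])*4)
E
python3 v.py side b2 250 130 80 75 8
python3 v.py top b3 170 110 200 150 4;python3 p.py
```

```text
0.2 [ 0.447 -0.093  0.2  ]
0.3 [ 0.447 -0.083  0.3  ]
0.35 [ 0.447 -0.078  0.35 ]
0.4 [ 0.447 -0.073  0.4  ]
0.45 [ 0.447 -0.068  0.45 ]
0.5 [ 0.447 -0.063  0.5  ]
0.023 [[298.76614632 185.66277047]] b1 [[378.80011296 415.38067798]]
0.05 [[299.52002402 178.21095362]] b1 [[381.6253538  385.56126372]]
0.07 [[300.09239335 172.5472567 ]] b1 [[383.77146246 362.8859746 ]]
0.09 [[300.67703017 166.75678062]] b1 [[385.96454158 339.69303997]]
0.12 [[301.57781157 157.82437606]] b1 [[389.34546446 303.89557203]]
0.15 [[302.50836908 148.58299607]] b1 [[392.84060604 266.83431533]]
0.18 [[303.4701057  139.01724518]] b1 [[396.45548615 228.44483359]]
t 3.7 p [ 0.4488 -0.0627  0.0242] rpy [ 1.798e+02 -1.000e-01  8.500e+01] F [-0.   0.4 -0.3] open 0.0173
```

View pics/b2.png

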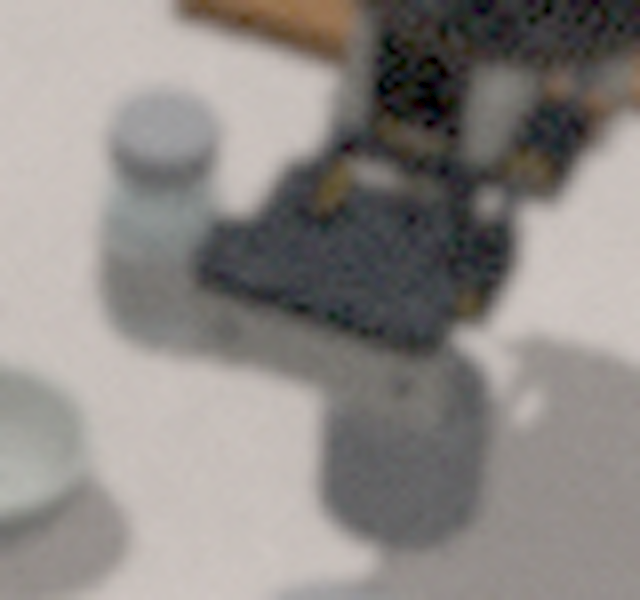

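View pics/b3.png

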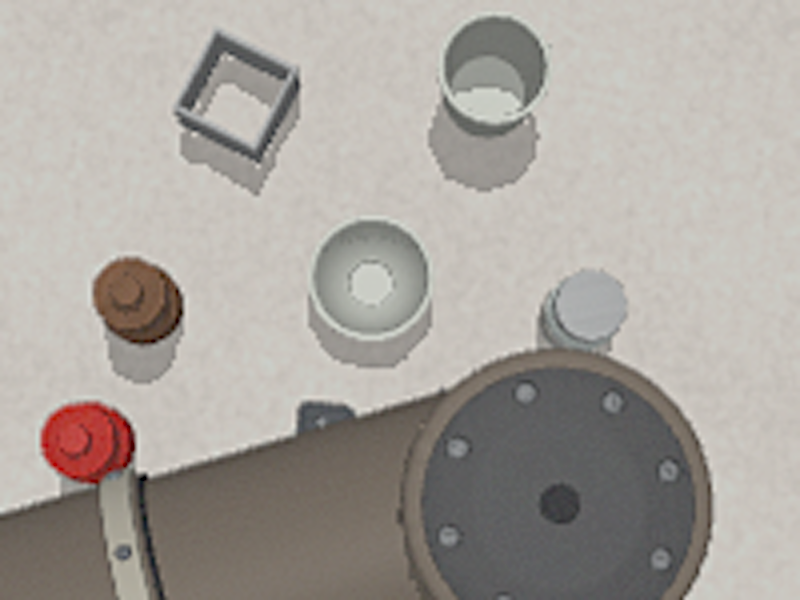

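The fingers closed to 17 mm without meeting the 56 mm ring, so the real fingertips may not be where the reported pose says. I'll raise the tool and look before anything else.

drive_tool:
  moves:
    - [0,0,-0.2,0,0,0]
    - [0,0,-0.4,0,0,0]
    - [0,0,-0.6,0,0,0]
    - [0,0,-0.8,0,0,0]
    - [0,0,-0.8,0,0,0]
  fingers: 1

```text
clock: 4.2
tool_pos: [0.4511, -0.0625, 0.1482]
orientation: [179.4, -0.2, 85.1]
force: [-0.6, -0.0, -0.4]
opening: 0.0517
```

```bash
python3 p.py; python3 v.py side c1 220 80 160 150 4
python3 - <<'E'
from h import *
from plant import sensors
s=np.load('s.npy',allow_pickle=True).item()
p=sensors.get_obs()['tool_pos']
a=np.radians(85)
for h in(0,.019,.066): print(h,[((proj(s,p+[d*np.cos(a),d*np.sin(a),h])[0]-[220,80])*4).round().tolist() for d in(-.0965,-.065,-.044,0,.044,.065,.0965)])
E
```

```text
t 4.2 p [ 0.4511 -0.0625  0.1482] rpy [179.4  -0.2  85.1] F [-0.6 -0.  -0.4] open 0.0517
0 [[381.0, 192.0], [364.0, 220.0], [352.0, 239.0], [326.0, 279.0], [299.0, 322.0], [285.0, 343.0], [265.0, 376.0]]
0.019 [[384.0, 169.0], [367.0, 196.0], [354.0, 215.0], [328.0, 255.0], [301.0, 298.0], [287.0, 319.0], [266.0, 352.0]]
0.066 [[391.0, 108.0], [373.0, 135.0], [361.0, 154.0], [334.0, 194.0], [306.0, 236.0], [293.0, 257.0], [271.0, 290.0]]
```

View pics/c1.png

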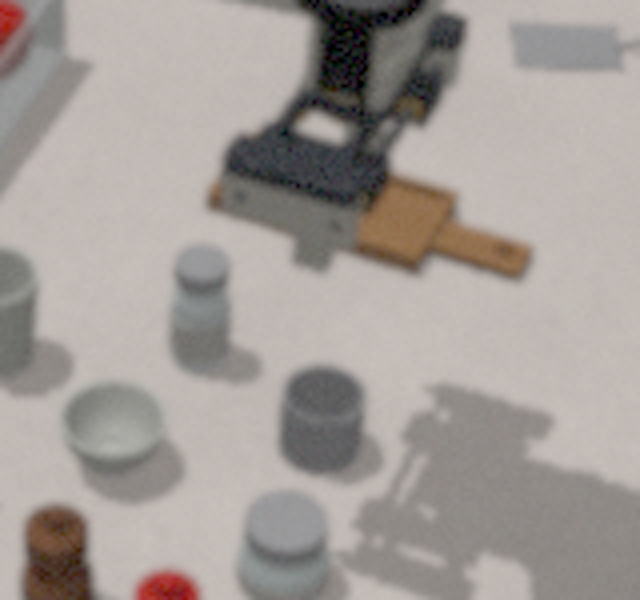

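The reported height doesn't match. In c1 the fingertip shows at (312,268), about 57 px above its predicted spot, so the tool is roughly 45 mm higher than reported. The x,y agree with the top view. I'll open, lower slowly around the cutter, and find the table by touch.

drive_tool:
  moves:
    - [0,0,0,0,0,0]
    - [0,0,0,0,0,0]
    - [0,0,0,0,0,0]
    - [0,0,0.2,0,0,0]
    - [0,0,0.4,0,0,0]
    - [0,0,0.6,0,0,0]
    - [0,0,0.75,0,0,0]
    - [0,0,0.75,0,0,0]
  fingers: 1

```text
clock: 5.05
tool_pos: [0.4478, -0.0629, 0.0305]
orientation: [180.0, -0.0, 85.0]
force: [-0.7, -0.3, 0.1]
opening: 0.0879
```

```bash
python3 p.py .448,-.063,.035,85 .448,-.063,.0,85; python3 v.py side c2 220 80 160 150 4
```

```text
t 5.05 p [ 0.4478 -0.0629  0.0305] rpy [180.  -0.  85.] F [-0.7 -0.3  0.1] open 0.0879
.448,-.063,.035,85 [-0.     0.001 -0.03 ] [ 0.001 -0.    -0.   ]
.448,-.063,.0,85 [-0.     0.001  0.204] [ 0.001 -0.    -0.   ]
```

View pics/c2.png

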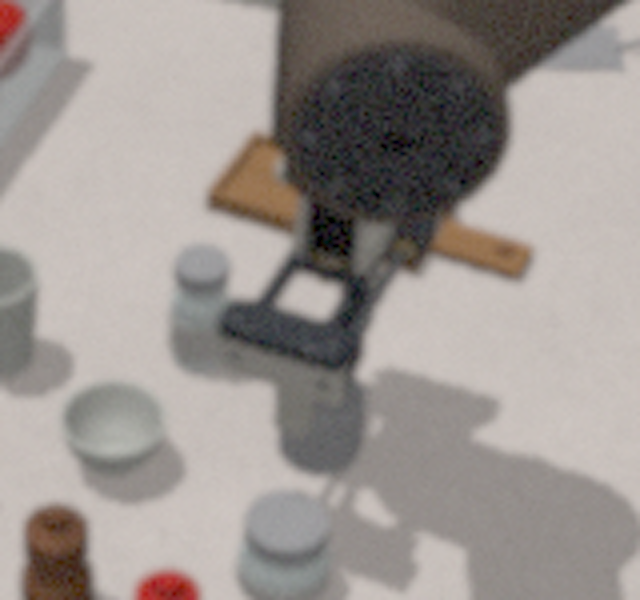

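Run:
```python
from h import *
s=np.load('s.npy',allow_pickle=True).item()
a=np.radians(85);p=np.array([.4478,-.0629,0])
for z in(.03,.05,.06,.07,.08,.09): print(z,[((proj(s,p+[d*np.cos(a),d*np.sin(a),z])[0]-[220,80])*4).round().tolist() for d in(.044,.065)])
```

```text
0.03 [[290.0, 459.0], [277.0, 480.0]]
0.05 [[292.0, 436.0], [279.0, 458.0]]
0.06 [[293.0, 425.0], [280.0, 446.0]]
0.07 [[294.0, 414.0], [281.0, 435.0]]
0.08 [[295.0, 402.0], [282.0, 423.0]]
0.09 [[296.0, 391.0], [283.0, 412.0]]
```

drive_tool:
  moves:
    - [0,0,0.05,0,0,0]
    - [0,0,0.1,0,0,0]
    - [0,0,0.15,0,0,0]
    - [0,0,0.2,0,0,0]
    - [0,0,0.2,0,0,0]

```text
clock: 5.6
tool_pos: [0.4486, -0.0628, 0.0014]
orientation: [179.9, -0.0, 85.0]
force: [-0.3, -0.1, 0.6]
opening: 0.0878
```

drive_tool:
  moves:
    - [0,0,0.03,0,0,0]
    - [0,0,0.06,0,0,0]
    - [0,0,0.09,0,0,0]
    - [0,0,0.1,0,0,0]

```text
clock: 6.0
tool_pos: [0.4484, -0.0629, -0.0141]
orientation: [179.9, -0.0, 85.0]
force: [0.2, 0.7, 0.2]
opening: 0.0877
```

```bash
python3 v.py side c3 220 80 160 150 4
```

```text
(no output)
```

View pics/c3.png

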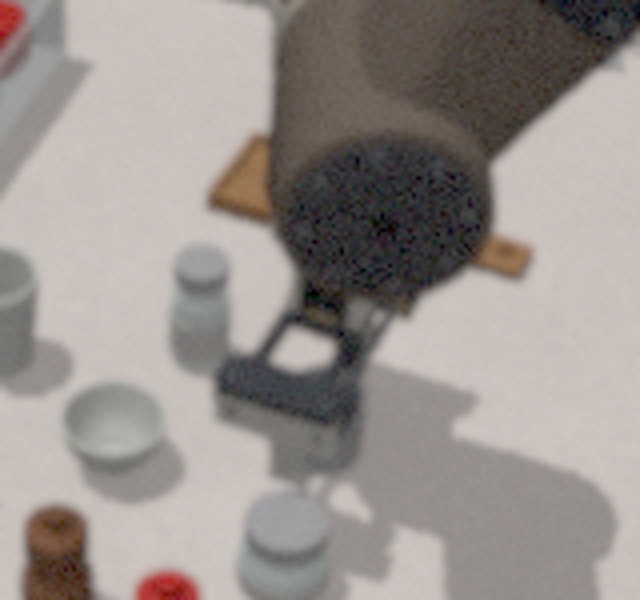

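drive_tool:
  moves:
    - [0,0,0.03,0,0,0]
    - [0,0,0.06,0,0,0]
    - [0,0,0.08,0,0,0]
    - [0,0,0.08,0,0,0]

```text
clock: 6.45
tool_pos: [0.448, -0.063, -0.0266]
orientation: [180.0, 0.0, 85.0]
force: [0.5, -0.5, 0.6]
opening: 0.0877
```

drive_tool:
  moves:
    - [0,0,0.02,0,0,0]
    - [0,0,0.03,0,0,0]
    - [0,0,0.03,0,0,0]

```text
clock: 6.75
tool_pos: [0.4478, -0.0631, -0.0313]
orientation: [-180.0, 0.0, 85.0]
force: [1.0, -0.0, 0.0]
opening: 0.0878
```

drive_tool:
  moves:
    - [0,0,0.02,0,0,0]
    - [0,0,0.03,0,0,0]
    - [0,0,0.03,0,0,0]

```text
clock: 7.05
tool_pos: [0.4484, -0.063, -0.0336]
orientation: [179.9, 0.0, 85.0]
force: [-10.9, 3.5, 39.1]
opening: 0.0877
```

drive_tool:
  moves:
    - [0,0,0.02,0,0,0]
    - [0,0,0.03,0,0,0]
    - [0,0,0.03,0,0,0]

```text
clock: 7.35
tool_pos: [0.4485, -0.063, -0.0339]
orientation: [179.9, 0.0, 85.1]
force: [-24.0, 7.9, 78.7]
opening: 0.0877
```

Contact came at a reported z of about -0.033 (force reached 79 N, under the 120 N limit), so true height = reported + 0.033. Backing off and gripping.

drive_tool:
  moves:
    - [0,0,-0.1,0,0,0]
    - [0,0,-0.14,0,0,0]
    - [0,0,-0.14,0,0,0]
    - [0,0,-0.14,0,0,0]

```text
clock: 7.75
tool_pos: [0.4483, -0.063, -0.0133]
orientation: [179.9, 0.0, 85.1]
force: [-0.7, -0.2, -0.9]
opening: 0.0873
```

drive_tool:
  moves:
    - [0,0,0,0,0,0]
    - [0,0,0,0,0,0]
    - [0,0,0,0,0,0]
    - [0,0,0,0,0,0]
    - [0,0,0,0,0,0]
    - [0,0,0,0,0,0]
  fingers: -1

```text
clock: 8.35
tool_pos: [0.4481, -0.063, -0.0134]
orientation: [179.9, 0.0, 85.1]
force: [0.3, -0.6, -1.5]
opening: 0.0546
```

```bash
sed -i 's/^print(.t.,/ZO=.033\np[2]+=ZO\nprint("t",/' p.py; python3 p.py .448,-.063,.12,85; python3 v.py side c4 220 80 160 150 4
```

```text
t 8.35 p [ 0.4481 -0.063   0.0196] rpy [179.9   0.   85.1] F [ 0.3 -0.6 -1.5] open 0.0546
.448,-.063,.12,85 [-0.     0.001 -0.669] [0.002 0.    0.001]
```

View pics/c4.png

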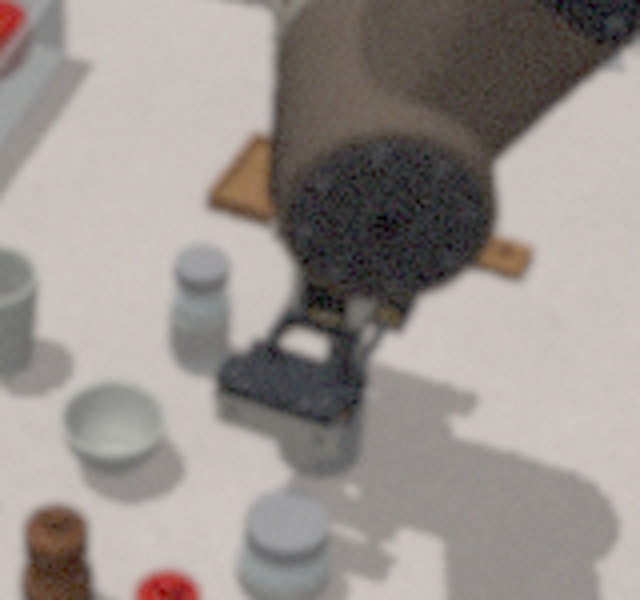

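drive_tool:
  moves:
    - [0,0,-0.15,0,0,0]
    - [0,0,-0.35,0,0,0]
    - [0,0,-0.55,0,0,0]
    - [0,0,-0.67,0,0,0]
    - [0,0,-0.67,0,0,0]

```text
clock: 8.9
tool_pos: [0.4498, -0.0626, 0.0897]
orientation: [179.6, -0.1, 85.1]
force: [0.5, 0.4, -0.1]
opening: 0.0546
```

```bash
python3 p.py .551,-.316,.12,83.5; python3 v.py side c5 200 60 200 150 4
```

```text
t 8.9 p [ 0.4498 -0.0626  0.1227] rpy [ 1.796e+02 -1.000e-01  8.510e+01] F [ 0.5  0.4 -0.1] open 0.0546
.551,-.316,.12,83.5 [-1.626  0.816  0.022] [ 0.007 -0.001  0.027]
```

View pics/c5.png

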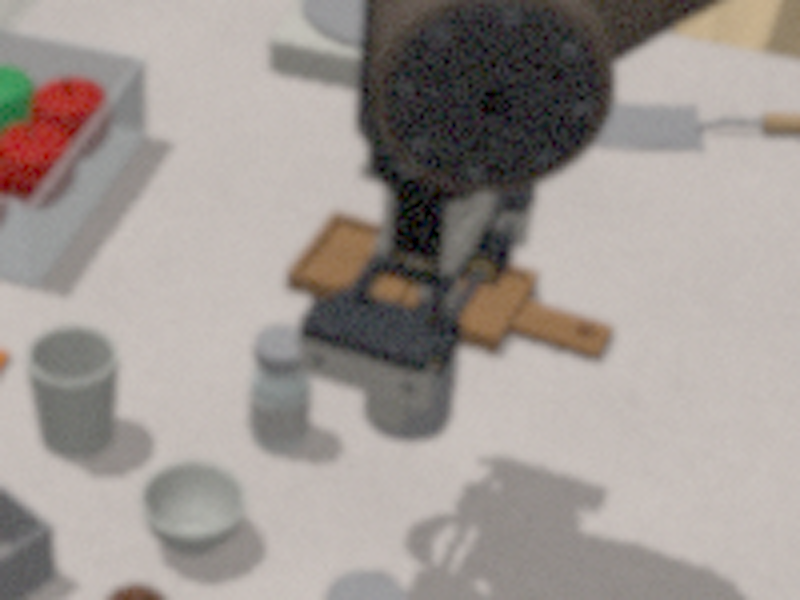

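The cutter is in the grip: its shadow at (440,540) has left its base. Moving to the short board's far pocket.

drive_tool:
  moves:
    - [-0.15,0.08,0,0,0,0.01]
    - [-0.4,0.2,0,0,0,0.027]
    - [-0.65,0.32,0,0,0,0.027]
    - [-0.85,0.42,0.02,0,0,0.027]
    - [-1,0.5,0.02,0,0,0.027]

```text
clock: 9.45
tool_pos: [0.5098, -0.2203, 0.0833]
orientation: [179.9, -0.1, 83.4]
force: [0.4, -0.1, -1.1]
opening: 0.0542
```

```bash
python3 p.py .551,-.316,.12,83.5
```

```text
t 9.45 p [ 0.5098 -0.2203  0.1163] rpy [ 1.799e+02 -1.000e-01  8.340e+01] F [ 0.4 -0.1 -1.1] open 0.0542
.551,-.316,.12,83.5 [-0.602  0.346 -0.025] [ 0.002 -0.001 -0.002]
```

drive_tool:
  moves:
    - [-0.2,0.12,0,0,0,0]
    - [-0.42,0.24,0,0,0,0]
    - [-0.6,0.345,-0.02,0,0,0]
    - [-0.6,0.345,-0.02,0,0,0]
    - [-0.6,0.345,-0.02,0,0,0]

```text
clock: 9.95
tool_pos: [0.5497, -0.3159, 0.084]
orientation: [-179.9, -0.1, 83.3]
force: [-0.4, 0.2, -1.0]
opening: 0.0545
```

```bash
python3 p.py .551,-.316,.032,83.5
```

```text
t 9.95 p [ 0.5497 -0.3159  0.117 ] rpy [-1.799e+02 -1.000e-01  8.330e+01] F [-0.4  0.2 -1. ] open 0.0545
.551,-.316,.032,83.5 [-0.001  0.009  0.567] [-0.001 -0.002 -0.004]
```

drive_tool:
  moves:
    - [0,0,0.12,0,0,0]
    - [0,0.01,0.28,0,0,0]
    - [0,0.01,0.42,0,0,0]
    - [0,0.01,0.5,0,0,0]
    - [0,0.01,0.52,0,0,0]
    - [0,0.01,0.52,0,0,0]

```text
clock: 10.55
tool_pos: [0.551, -0.3155, 0.0059]
orientation: [-179.9, -0.1, 83.3]
force: [0.3, -0.4, -1.2]
opening: 0.0543
```

```bash
python3 p.py .551,-.316,.032,83.5; python3 v.py side d1 250 60 150 110 5;python3 v.py top d2 330 130 130 100 5
```

```text
t 10.55 p [ 0.551  -0.3155  0.0389] rpy [-1.799e+02 -1.000e-01  8.330e+01] F [ 0.3 -0.4 -1.2] open 0.0543
.551,-.316,.032,83.5 [-0.003  0.001  0.046] [-0.002 -0.002 -0.003]
```

View pics/d1.png

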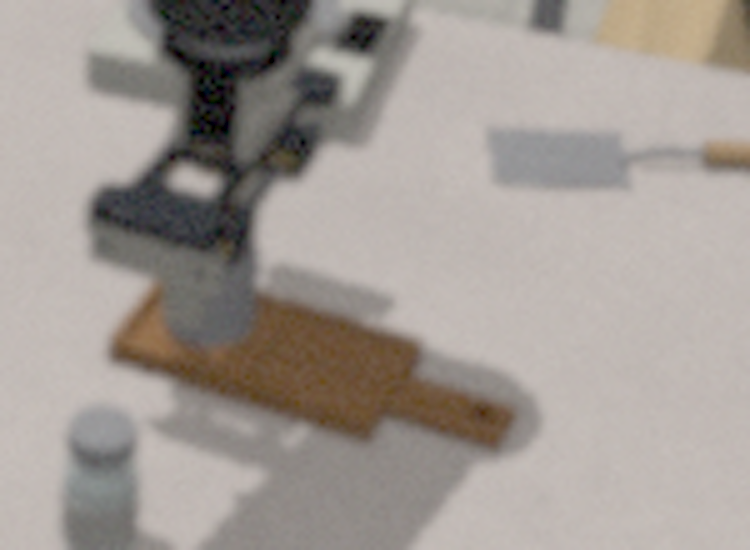

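drive_tool:
  moves:
    - [0,0,0.02,0,0,0]
    - [0,0,0.035,0,0,0]
    - [0,0,0.035,0,0,0]

```text
clock: 10.95
tool_pos: [0.5518, -0.3159, 0.0018]
orientation: [180.0, -0.1, 83.3]
force: [0.6, 0.0, 0.0]
opening: 0.0547
```

drive_tool:
  moves:
    - [0,0,0.01,0,0,0]
    - [0,0,0.02,0,0,0]
    - [0,0,0.02,0,0,0]

```text
clock: 11.25
tool_pos: [0.5515, -0.3159, -0.0015]
orientation: [-180.0, -0.1, 83.3]
force: [0.6, 0.1, -0.4]
opening: 0.0547
```

drive_tool:
  moves:
    - [0,0,0.01,0,0,0]
    - [0,0,0.015,0,0,0]
    - [0,0,0.015,0,0,0]

```text
clock: 11.55
tool_pos: [0.5516, -0.3159, -0.0034]
orientation: [-180.0, -0.1, 83.3]
force: [-0.6, -0.4, 4.0]
opening: 0.0542
```

Contact came exactly at the expected height, which confirms the offset. Releasing and lifting.

drive_tool:
  moves:
    - [0,0,0,0,0,0]
    - [0,0,0,0,0,0]
    - [0,0,0,0,0,0]
    - [0,0,0,0,0,0]
    - [0,0,0,0,0,0]
    - [0,0,0,0,0,0]
  fingers: 1

```text
clock: 12.15
tool_pos: [0.5516, -0.3159, -0.0034]
orientation: [-180.0, -0.1, 83.3]
force: [0.2, -0.1, 0.0]
opening: 0.0873
```

drive_tool:
  moves:
    - [0,0,-0.15,0,0,0]
    - [0,0,-0.35,0,0,0]
    - [0,0,-0.55,0,0,0]
    - [0,0,-0.6,0,0,0]

```text
clock: 12.55
tool_pos: [0.5536, -0.3168, 0.0904]
orientation: [179.7, -0.0, 83.3]
force: [0.4, -0.2, 0.7]
opening: 0.0878
```

```bash
python3 p.py .437,.054,.12,85; python3 v.py side d3 250 60 150 110 5
```

```text
t 12.55 p [ 0.5536 -0.3168  0.1234] rpy [179.7  -0.   83.3] F [ 0.4 -0.2  0.7] open 0.0878
.437,.054,.12,85 [ 2.365 -1.059  0.018] [ 0.005 -0.    -0.028]
```

View pics/d3.png

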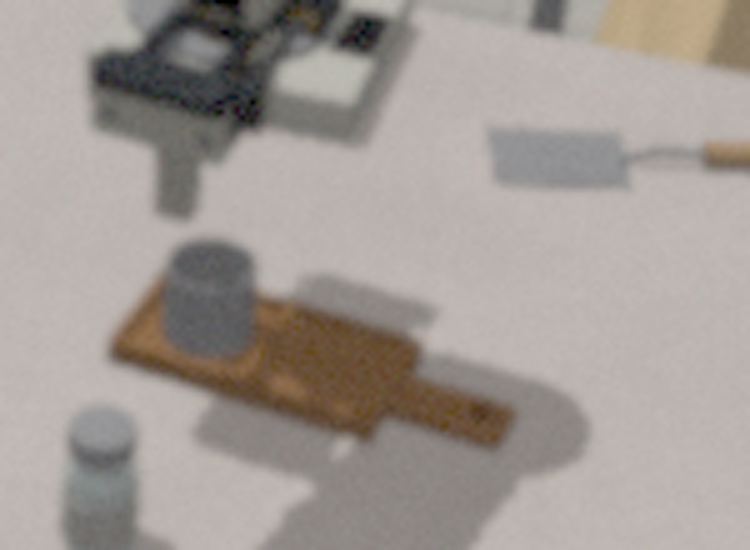

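The ring stands in the far pocket at (210,295). Next is the low jar.

drive_tool:
  moves:
    - [0.2,-0.1,0,0,0,0]
    - [0.45,-0.2,0,0,0,-0.028]
    - [0.75,-0.33,0,0,0,-0.028]
    - [1,-0.44,0,0,0,-0.028]

```text
clock: 13.0
tool_pos: [0.5037, -0.1585, 0.0888]
orientation: [179.8, -0.0, 85.0]
force: [1.1, 1.7, 1.5]
opening: 0.0877
```

drive_tool:
  moves:
    - [0.3,-0.12,0,0,0,0]
    - [0.6,-0.25,0,0,0,0]
    - [0.85,-0.4,0,0,0,0]
    - [1,-0.46,0,0,0,0]

```text
clock: 13.4
tool_pos: [0.4459, -0.0012, 0.0879]
orientation: [179.9, -0.0, 85.0]
force: [0.7, 0.3, 0.3]
opening: 0.0881
```

```bash
python3 p.py .437,.054,.12,85  .437,.054,.022,85
```

```text
t 13.4 p [ 0.4459 -0.0012  0.1209] rpy [179.9  -0.   85. ] F [0.7 0.3 0.3] open 0.0881
.437,.054,.12,85 [ 0.362 -0.091  0.006] [ 0.002 -0.001  0.001]
.437,.054,.022,85 [ 0.361 -0.092  0.659] [ 0.002 -0.001  0.001]
```

drive_tool:
  moves:
    - [0.2,-0.05,0,0,0,0]
    - [0.36,-0.09,0,0,0,0]
    - [0.36,-0.09,0.1,0,0,0]
    - [0.36,-0.09,0.3,0,0,0]
    - [0.36,-0.09,0.5,0,0,0]
    - [0.36,-0.09,0.6,0,0,0]
    - [0.36,-0.09,0.63,0,0,0]
    - [0.36,-0.09,0.63,0,0,0]

```text
clock: 14.2
tool_pos: [0.4366, 0.0533, -0.0073]
orientation: [180.0, 0.0, 85.0]
force: [-0.0, 1.0, 0.5]
opening: 0.0876
```

drive_tool:
  moves:
    - [0,0,0,0,0,0]
    - [0,0,0,0,0,0]
    - [0,0,0,0,0,0]
    - [0,0,0,0,0,0]
    - [0,0,0,0,0,0]
    - [0,0,0,0,0,0]
  fingers: -1

```text
clock: 14.8
tool_pos: [0.4366, 0.0533, -0.0072]
orientation: [180.0, 0.0, 85.0]
force: [0.4, 0.5, -0.5]
opening: 0.0518
```

drive_tool:
  moves:
    - [0,0,0,0,0,0]
    - [0,0,0,0,0,0]

```text
clock: 15.0
tool_pos: [0.4366, 0.0534, -0.0072]
orientation: [180.0, 0.0, 85.0]
force: [1.0, 0.5, -0.3]
opening: 0.052
```

drive_tool:
  moves:
    - [0,0,-0.15,0,0,0]
    - [0,0,-0.35,0,0,0]
    - [0,0,-0.55,0,0,0]
    - [0,0,-0.63,0,0,0]
    - [0,0,-0.63,0,0,0]

```text
clock: 15.5
tool_pos: [0.4376, 0.054, 0.0889]
orientation: [179.8, -0.1, 85.0]
force: [0.1, -0.2, -2.1]
opening: 0.0519
```

```bash
python3 p.py .469,-.306,.12,83.5; python3 v.py side e1 200 80 200 150 4
```

```text
t 15.5 p [0.4376 0.054  0.1219] rpy [ 1.798e+02 -1.000e-01  8.500e+01] F [ 0.1 -0.2 -2.1] open 0.0519
.469,-.306,.12,83.5 [-2.373  0.416  0.01 ] [ 0.003 -0.002  0.026]
```

View pics/e1.png

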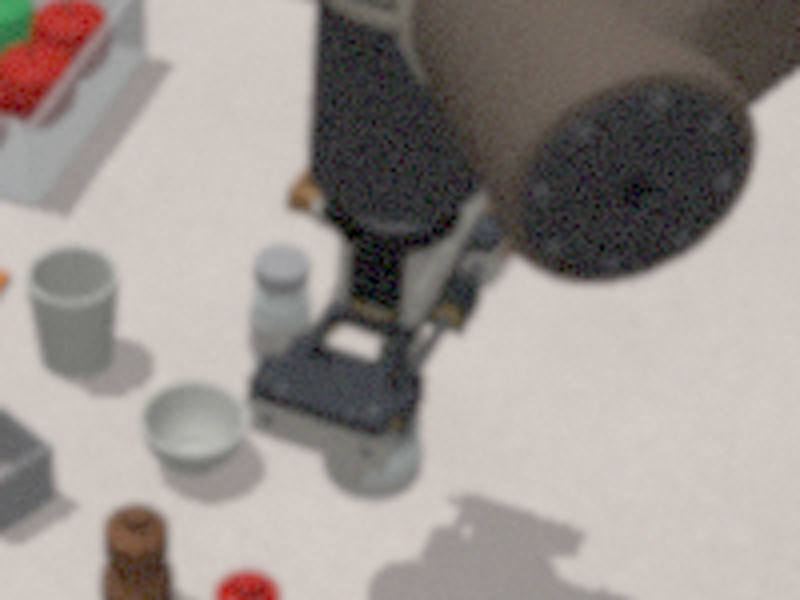

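The jar is held. Carrying it to the near pocket of the short board.

drive_tool:
  moves:
    - [-0.15,0.03,0,0,0,0]
    - [-0.4,0.07,0,0,0,0.026]
    - [-0.7,0.12,0,0,0,0.026]
    - [-1,0.17,0,0,0,0.026]

```text
clock: 15.95
tool_pos: [0.448, -0.0993, 0.0861]
orientation: [-180.0, -0.0, 83.5]
force: [1.6, 0.7, -0.4]
opening: 0.0517
```

drive_tool:
  moves:
    - [-0.3,0.05,0,0,0,0]
    - [-0.6,0.1,0,0,0,0]
    - [-0.85,0.15,0,0,0,0]
    - [-1,0.17,0,0,0,0]

```text
clock: 16.35
tool_pos: [0.4552, -0.2536, 0.0839]
orientation: [-179.8, -0.0, 83.4]
force: [0.6, 1.4, -1.5]
opening: 0.0516
```

```bash
python3 p.py .469,-.306,.12,83.5
```

```text
t 16.35 p [ 0.4552 -0.2536  0.1169] rpy [-179.8   -0.    83.4] F [ 0.6  1.4 -1.5] open 0.0516
.469,-.306,.12,83.5 [-0.336  0.131 -0.021] [-0.004 -0.    -0.001]
```

drive_tool:
  moves:
    - [-0.2,0.06,-0.01,0,0,0]
    - [-0.336,0.13,-0.02,0,0,0]
    - [-0.336,0.13,-0.02,0,0,0]
    - [-0.336,0.13,0.1,0,0,0]
    - [-0.336,0.13,0.3,0,0,0]
    - [-0.336,0.13,0.45,0,0,0]
    - [-0.336,0.13,0.5,0,0,0]
    - [-0.336,0.13,0.5,0,0,0]

```text
clock: 17.15
tool_pos: [0.4671, -0.3051, 0.007]
orientation: [-179.6, -0.1, 83.4]
force: [0.3, 0.1, -0.2]
opening: 0.0518
```

```bash
python3 p.py .469,-.306,.0358,83.5; python3 v.py side e2 250 60 150 110 5
```

```text
t 17.15 p [ 0.4671 -0.3051  0.04  ] rpy [-1.796e+02 -1.000e-01  8.340e+01] F [ 0.3  0.1 -0.2] open 0.0518
.469,-.306,.0358,83.5 [-0.004  0.013  0.028] [-0.007 -0.001 -0.001]
```

View pics/e2.png

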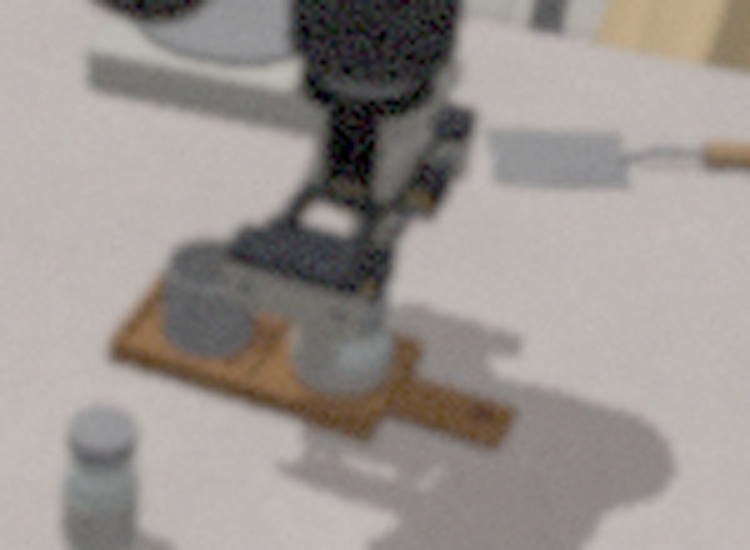

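drive_tool:
  moves:
    - [0,0.01,0.01,0,0,0]
    - [0,0.01,0.015,0,0,0]
    - [0,0.01,0.02,0,0,0]
    - [0,0.01,0.02,0,0,0]

```text
clock: 17.6
tool_pos: [0.4699, -0.3057, 0.0058]
orientation: [-179.7, -0.0, 83.4]
force: [0.9, -1.0, -2.8]
opening: 0.0517
```

drive_tool:
  moves:
    - [0,0,0.01,0,0,0]
    - [0,0,0.015,0,0,0]
    - [0,0,0.015,0,0,0]

```text
clock: 17.9
tool_pos: [0.4698, -0.3058, 0.0034]
orientation: [-179.7, -0.0, 83.4]
force: [0.7, 0.3, -1.5]
opening: 0.0518
```

drive_tool:
  moves:
    - [0,0,0.008,0,0,0]
    - [0,0,0.012,0,0,0]
    - [0,0,0.012,0,0,0]

```text
clock: 18.2
tool_pos: [0.4699, -0.3059, 0.0026]
orientation: [-179.8, -0.0, 83.5]
force: [-3.5, 2.5, 8.4]
opening: 0.0517
```

Contact. Release, lift, and go toward the tall jar.

drive_tool:
  moves:
    - [0,0,0,0,0,0]
    - [0,0,0,0,0,0]
    - [0,0,0,0,0,0]
    - [0,0,0,0,0,0]
    - [0,0,0,0,0,0]
    - [0,0,0,0,0,0]
  fingers: 1

```text
clock: 18.8
tool_pos: [0.4699, -0.3059, 0.0025]
orientation: [-179.7, -0.0, 83.5]
force: [-0.3, 0.1, 0.0]
opening: 0.0869
```

drive_tool:
  moves:
    - [0,0,-0.15,0,0,0]
    - [0,0,-0.35,0,0,0]
    - [0,0,-0.55,0,0,0]
    - [0,0,-0.65,0,0,0]
    - [0,0,-0.65,0,0,0]

```text
clock: 19.3
tool_pos: [0.472, -0.3065, 0.1026]
orientation: [180.0, 0.1, 83.5]
force: [-0.2, -0.4, 0.5]
opening: 0.0877
```

```bash
python3 p.py .553,-.121,.14,85; python3 v.py side e3 250 60 150 110 5
```

```text
t 19.3 p [ 0.472  -0.3065  0.1356] rpy [1.80e+02 1.00e-01 8.35e+01] F [-0.2 -0.4  0.5] open 0.0877
.553,-.121,.14,85 [ 1.29   0.396 -0.03 ] [ 0.     0.001 -0.025]
```

View pics/e3.png

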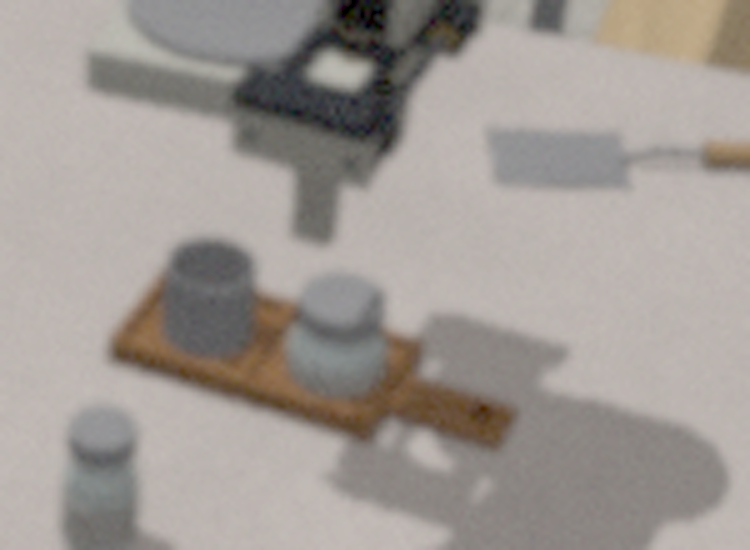

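Both stand correctly on the short board. On to the tall jar.

drive_tool:
  moves:
    - [0.25,0.08,-0.02,0,0,-0.01]
    - [0.5,0.16,-0.03,0,0,-0.025]
    - [0.75,0.24,-0.03,0,0,-0.025]
    - [1,0.32,-0.03,0,0,-0.025]

```text
clock: 19.75
tool_pos: [0.5354, -0.1611, 0.1042]
orientation: [-179.8, 0.0, 84.9]
force: [1.0, -0.8, 0.1]
opening: 0.0879
```

```bash
python3 p.py .5525,-.121,.03,85
```

```text
t 19.75 p [ 0.5354 -0.1611  0.1372] rpy [-179.8    0.    84.9] F [ 1.  -0.8  0.1] open 0.0879
.5525,-.121,.03,85 [0.277 0.092 0.715] [-0.004  0.    -0.001]
```

drive_tool:
  moves:
    - [0.2,0.06,0,0,0,0]
    - [0.277,0.09,0,0,0,0]
    - [0.277,0.09,0.1,0,0,0]
    - [0.277,0.09,0.3,0,0,0]
    - [0.277,0.09,0.5,0,0,0]
    - [0.277,0.09,0.65,0,0,0]
    - [0.277,0.09,0.71,0,0,0]
    - [0.277,0.09,0.71,0,0,0]

```text
clock: 20.55
tool_pos: [0.5507, -0.1214, -0.004]
orientation: [-179.6, 0.0, 84.9]
force: [0.2, -0.1, 0.5]
opening: 0.0879
```

drive_tool:
  moves:
    - [0,0,0,0,0,0]
    - [0,0,0,0,0,0]
    - [0,0,0,0,0,0]
    - [0,0,0,0,0,0]
    - [0,0,0,0,0,0]
    - [0,0,0,0,0,0]
    - [0,0,0,0,0,0]
    - [0,0,0,0,0,0]
  fingers: -1

```text
clock: 21.35
tool_pos: [0.5509, -0.1215, -0.0037]
orientation: [-179.6, 0.1, 84.9]
force: [-0.0, -0.6, 2.4]
opening: 0.0413
```

drive_tool:
  moves:
    - [0,0,0,0,0,0]
    - [0,0,0,0,0,0]

```text
clock: 21.55
tool_pos: [0.5509, -0.1214, -0.0037]
orientation: [-179.6, 0.1, 84.9]
force: [0.1, -0.3, 1.4]
opening: 0.0412
```

drive_tool:
  moves:
    - [0,0,-0.15,0,0,0]
    - [0,0,-0.35,0,0,0]
    - [0,0,-0.55,0,0,0]
    - [0,0,-0.72,0,0,0]
    - [0,0,-0.76,0,0,0]
    - [0,0,-0.76,0,0,0]

```text
clock: 22.15
tool_pos: [0.552, -0.1212, 0.1107]
orientation: [-179.7, 0.0, 84.9]
force: [0.3, -1.3, -2.0]
opening: 0.0411
```

```bash
python3 p.py .4065,.303,.14,85.1; python3 v.py side f1 180 60 200 150 4
```

```text
t 22.15 p [ 0.552  -0.1212  0.1437] rpy [-179.7    0.    84.9] F [ 0.3 -1.3 -2. ] open 0.0411
.4065,.303,.14,85.1 [ 2.731 -1.217  0.031] [-0.005  0.    -0.003]
```

View pics/f1.png

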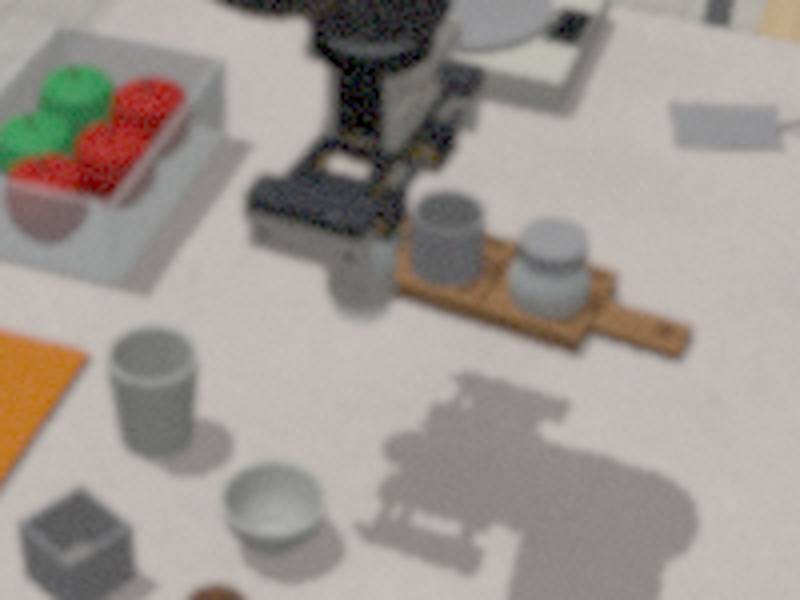

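The tall jar is held and lifted. Carrying it to the long board's handle-side pocket.

drive_tool:
  moves:
    - [0.15,-0.07,0,0,0,0]
    - [0.4,-0.18,0,0,0,0]
    - [0.7,-0.31,0,0,0,0]
    - [1,-0.44,0,0,0,0]

```text
clock: 22.6
tool_pos: [0.4969, 0.0348, 0.108]
orientation: [-179.4, 0.1, 84.8]
force: [1.4, 0.4, -1.6]
opening: 0.0415
```

drive_tool:
  moves:
    - [0.3,-0.13,0,0,0,0]
    - [0.6,-0.26,0,0,0,0]
    - [0.9,-0.4,0,0,0,0]
    - [1,-0.45,0,0,0,0]

```text
clock: 23.0
tool_pos: [0.4413, 0.193, 0.1069]
orientation: [-179.3, 0.2, 85.0]
force: [0.0, 0.5, -0.9]
opening: 0.0409
```

```bash
python3 p.py .4065,.303,.14,85.1
```

```text
t 23.0 p [0.4413 0.193  0.1399] rpy [-179.3    0.2   85. ] F [ 0.   0.5 -0.9] open 0.0409
.4065,.303,.14,85.1 [ 0.71  -0.296  0.001] [-0.012  0.003 -0.003]
```

drive_tool:
  moves:
    - [0.25,-0.1,0,0,0,0]
    - [0.5,-0.2,0,-0.012,0,0]
    - [0.71,-0.296,0,-0.012,0,0]
    - [0.71,-0.296,0,-0.012,0,0]
    - [0.71,-0.296,0.15,-0.012,0,0]
    - [0.71,-0.296,0.3,-0.012,0,0]
    - [0.71,-0.296,0.3,-0.012,0,0]

```text
clock: 23.7
tool_pos: [0.4037, 0.2999, 0.0582]
orientation: [-179.8, 0.5, 84.9]
force: [-0.1, -1.0, -2.3]
opening: 0.0415
```

```bash
python3 p.py .4065,.303,.0393,85.1; python3 v.py side f2 160 200 200 150 4
```

```text
t 23.7 p [0.4037 0.2999 0.0912] rpy [-179.8    0.5   84.9] F [-0.1 -1.  -2.3] open 0.0415
.4065,.303,.0393,85.1 [0.026 0.018 0.346] [-0.004  0.009 -0.003]
```

View pics/f2.png

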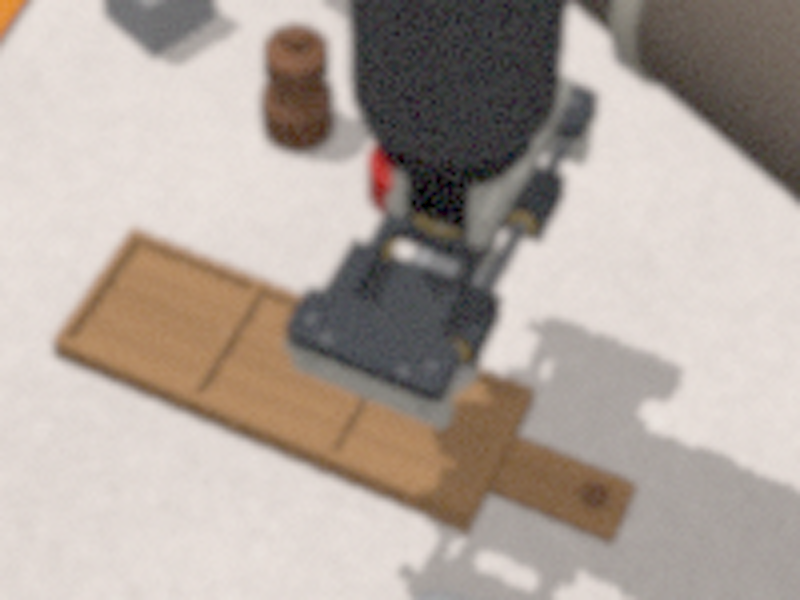

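drive_tool:
  moves:
    - [0.026,0.018,0.1,-0.004,0.009,0]
    - [0.026,0.018,0.2,-0.004,0.009,0]
    - [0.026,0.018,0.28,-0.004,0.009,0]
    - [0.026,0.018,0.31,-0.004,0.009,0]
    - [0.026,0.018,0.31,-0.004,0.009,0]

```text
clock: 24.25
tool_pos: [0.4077, 0.3038, 0.0132]
orientation: [179.9, -0.0, 84.9]
force: [-0.4, 0.6, -2.7]
opening: 0.0417
```

drive_tool:
  moves:
    - [0,0,0.01,0,0,0]
    - [0,0,0.02,0,0,0]
    - [0,0,0.02,0,0,0]

```text
clock: 24.55
tool_pos: [0.4078, 0.304, 0.0105]
orientation: [179.9, -0.1, 84.9]
force: [-0.7, -0.8, -1.4]
opening: 0.0412
```

drive_tool:
  moves:
    - [0,0,0.01,0,0,0]
    - [0,0,0.018,0,0,0]
    - [0,0,0.018,0,0,0]

```text
clock: 24.85
tool_pos: [0.4077, 0.3039, 0.0078]
orientation: [179.9, -0.1, 84.9]
force: [0.6, -0.0, -1.4]
opening: 0.0416
```

drive_tool:
  moves:
    - [0,0,0.008,0,0,0]
    - [0,0,0.012,0,0,0]
    - [0,0,0.012,0,0,0]

```text
clock: 25.15
tool_pos: [0.4079, 0.304, 0.0062]
orientation: [179.9, -0.1, 84.9]
force: [0.0, -1.1, 2.9]
opening: 0.0418
```

Contact at the expected height. Release and lift.

drive_tool:
  moves:
    - [0,0,0,0,0,0]
    - [0,0,0,0,0,0]
    - [0,0,0,0,0,0]
    - [0,0,0,0,0,0]
    - [0,0,0,0,0,0]
    - [0,0,0,0,0,0]
    - [0,0,0,0,0,0]
  fingers: 1

```text
clock: 25.85
tool_pos: [0.4079, 0.304, 0.0062]
orientation: [179.9, -0.1, 84.9]
force: [0.5, 0.4, 0.2]
opening: 0.0864
```

drive_tool:
  moves:
    - [0,0,-0.15,0,0,0]
    - [0,0,-0.35,0,0,0]
    - [0,0,-0.55,0,0,0]
    - [0,0,-0.7,0,0,0]
    - [0,0,-0.7,0,0,0]

```text
clock: 26.35
tool_pos: [0.4091, 0.3056, 0.1146]
orientation: [179.7, -0.4, 85.0]
force: [-0.1, 0.5, 0.2]
opening: 0.0874
```

```bash
python3 p.py .555,.1245,.14,85; python3 v.py side f3 160 200 200 150 4
```

```text
t 26.35 p [0.4091 0.3056 0.1476] rpy [179.7  -0.4  85. ] F [-0.1  0.5  0.2] open 0.0874
.555,.1245,.14,85 [-1.118  1.074  0.049] [ 0.005 -0.006 -0.001]
```

View pics/f3.png

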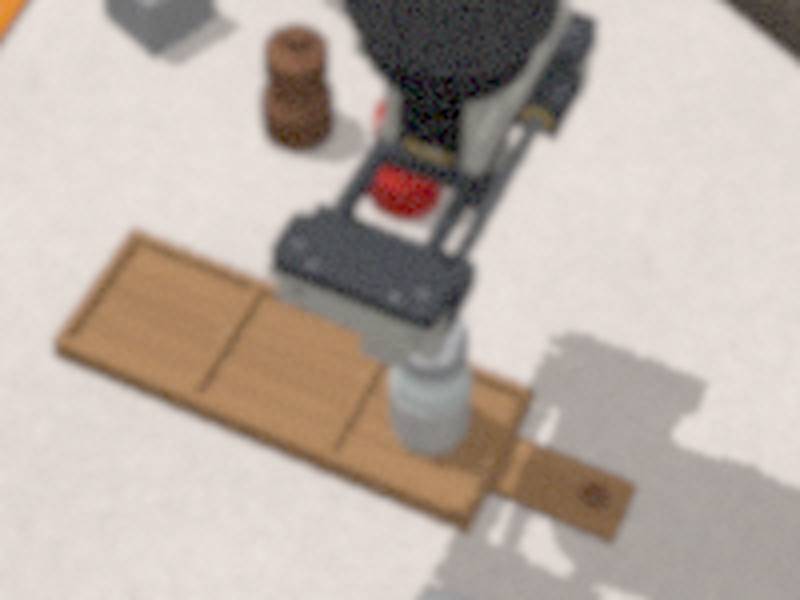

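The tall jar stands in the first pocket at (430,410). Now the mill: the dark brown one at (297,90) here, not the red one at (403,190).

drive_tool:
  moves:
    - [-0.25,0.24,0,0,0,0]
    - [-0.5,0.48,0,0.005,-0.006,0]
    - [-0.75,0.72,0,0.005,-0.006,0]
    - [-1,0.96,0,0.005,-0.006,0]

```text
clock: 26.8
tool_pos: [0.5341, 0.147, 0.1115]
orientation: [-179.8, 0.2, 85.0]
force: [0.1, 1.0, -0.2]
opening: 0.0876
```

```bash
python3 p.py .555,.1245,.042,85;  python3 v.py side g1 160 160 200 150 4; python3 v.py top g2 170 110 160 150 4
```

```text
t 26.8 p [0.5341 0.147  0.1445] rpy [-179.8    0.2   85. ] F [ 0.1  1.  -0.2] open 0.0876
.555,.1245,.042,85 [-0.135  0.154  0.683] [-0.003  0.003 -0.   ]
```

View pics/g1.png

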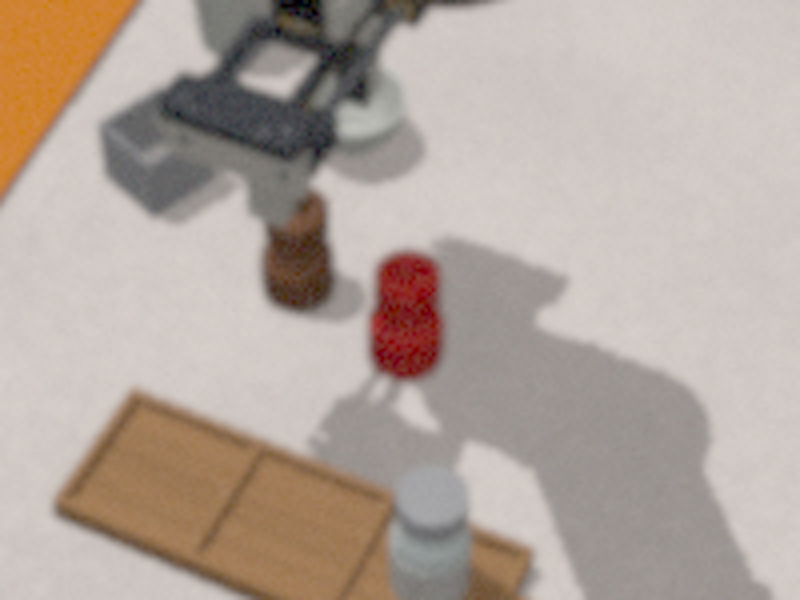

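drive_tool:
  moves:
    - [-0.08,0.08,0,0,0,0]
    - [-0.135,0.154,0,0,0,0]
    - [-0.135,0.154,0,0,0,0]
    - [-0.135,0.154,0.1,0,0,0]
    - [-0.135,0.154,0.3,0,0,0]
    - [-0.135,0.154,0.5,0,0,0]
    - [-0.135,0.154,0.66,0,0,0]
    - [-0.135,0.154,0.68,0,0,0]

```text
clock: 27.7
tool_pos: [0.5535, 0.121, 0.0058]
orientation: [-179.5, 0.4, 84.7]
force: [-0.7, -0.4, 0.4]
opening: 0.0876
```

drive_tool:
  moves:
    - [0,0,0,0,0,0]
    - [0,0,0,0,0,0]
    - [0,0,0,0,0,0]
    - [0,0,0,0,0,0]
    - [0,0,0,0,0,0]
    - [0,0,0,0,0,0]
    - [0,0,0,0,0,0]
    - [0,0,0,0,0,0]
  fingers: -1

```text
clock: 28.5
tool_pos: [0.554, 0.1213, 0.0062]
orientation: [-179.6, 0.4, 84.7]
force: [-0.1, 1.8, 2.6]
opening: 0.0396
```

drive_tool:
  moves:
    - [0,0,0,0,0,0]
    - [0,0,0,0,0,0]

```text
clock: 28.7
tool_pos: [0.554, 0.1213, 0.0062]
orientation: [-179.6, 0.4, 84.7]
force: [-0.3, 2.2, 2.1]
opening: 0.0393
```

drive_tool:
  moves:
    - [0,0,-0.15,0,0,0]
    - [0,0,-0.35,0,0,0]
    - [0,0,-0.55,0,0,0]
    - [0,0,-0.72,0,0,0]
    - [0,0,-0.76,0,0,0]
    - [0,0,-0.76,0,0,0]

```text
clock: 29.3
tool_pos: [0.555, 0.1221, 0.1206]
orientation: [-179.6, 0.3, 84.6]
force: [-0.1, 0.4, -1.9]
opening: 0.0397
```

```bash
python3 p.py .488,.296,.15,85.1;  python3 v.py side g3 160 130 200 150 4
```

```text
t 29.3 p [0.555  0.1221 0.1536] rpy [-179.6    0.3   84.6] F [-0.1  0.4 -1.9] open 0.0397
.488,.296,.15,85.1 [ 1.113 -0.552  0.021] [-0.006  0.005 -0.008]
```

View pics/g3.png

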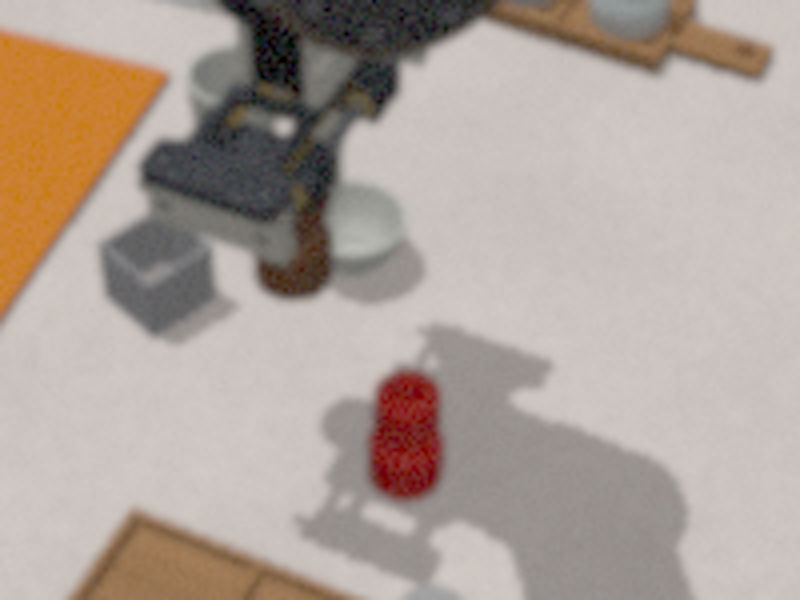

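drive_tool:
  moves:
    - [0.15,-0.07,0,0,0,0]
    - [0.4,-0.2,0,-0.006,0.005,-0.008]
    - [0.65,-0.32,0,-0.006,0.005,-0.008]
    - [0.85,-0.43,0,-0.006,0.005,-0.008]
    - [0.98,-0.5,0,-0.006,0.005,-0.008]

```text
clock: 29.85
tool_pos: [0.4914, 0.2762, 0.1169]
orientation: [-179.7, 0.2, 85.2]
force: [0.3, -1.2, -1.5]
opening: 0.0395
```

```bash
python3 p.py .488,.296,.055,85.1
```

```text
t 29.85 p [0.4914 0.2762 0.1499] rpy [-179.7    0.2   85.2] F [ 0.3 -1.2 -1.5] open 0.0395
.488,.296,.055,85.1 [ 0.132 -0.031  0.632] [-0.004  0.003  0.001]
```

drive_tool:
  moves:
    - [0.1,-0.03,0,-0.004,0.003,0]
    - [0.132,-0.03,0,-0.004,0.003,0]
    - [0.132,-0.03,0,-0.004,0.003,0]
    - [0.132,-0.03,0.15,-0.004,0.003,0]
    - [0.132,-0.03,0.32,-0.004,0.003,0]
    - [0.132,-0.03,0.5,-0.004,0.003,0]
    - [0.132,-0.03,0.6,-0.004,0.003,0]
    - [0.132,-0.03,0.62,-0.004,0.003,0]

```text
clock: 30.65
tool_pos: [0.4873, 0.2936, 0.0215]
orientation: [-179.8, 0.2, 85.1]
force: [0.2, -0.5, -1.8]
opening: 0.0393
```

drive_tool:
  moves:
    - [0,0,0,0,0,0]

```text
clock: 30.75
tool_pos: [0.4877, 0.2929, 0.0213]
orientation: [-179.8, 0.3, 85.0]
force: [0.4, 1.0, -1.2]
opening: 0.0395
```

```bash
python3 p.py .488,.296,.0492,85.1;  python3 v.py side g4 160 180 200 150 4
```

```text
t 30.75 p [0.4877 0.2929 0.0543] rpy [-179.8    0.3   85. ] F [ 0.4  1.  -1.2] open 0.0395
.488,.296,.0492,85.1 [0.021 0.    0.034] [-0.003  0.004 -0.001]
```

View pics/g4.png

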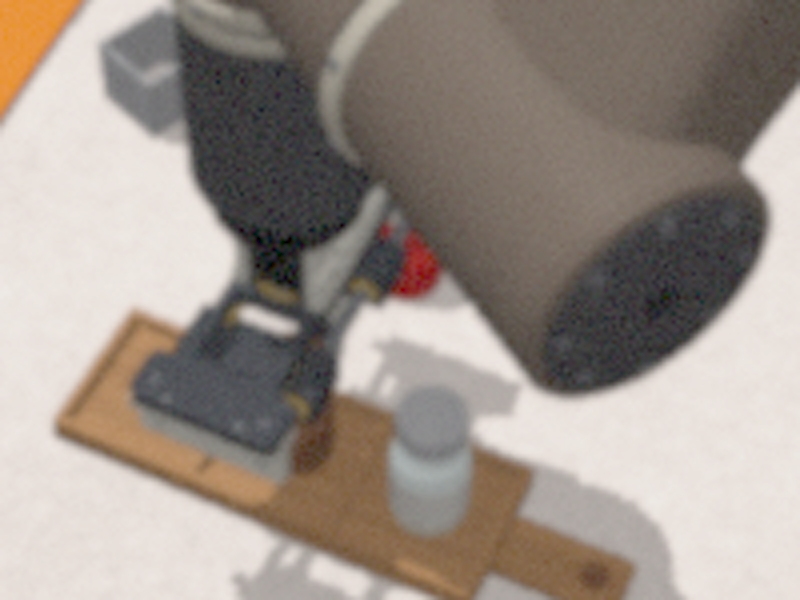

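drive_tool:
  moves:
    - [0.02,0,0.01,-0.003,0.004,0]
    - [0.02,0,0.02,-0.003,0.004,0]
    - [0.02,0,0.02,-0.003,0.004,0]

```text
clock: 31.1
tool_pos: [0.488, 0.296, 0.019]
orientation: [180.0, -0.0, 85.0]
force: [-0.2, 0.3, -1.8]
opening: 0.0395
```

```bash
python3 p.py
python3 - <<'E'
from h import *
s=np.load('s.npy',allow_pickle=True).item()
a=np.radians(-4.85)
for d in(-.082,-.041,0,.041,.082): print(d,((proj(s,[.488+d*np.cos(a),.296+d*np.sin(a),.01])[0]-[160,180])*4).round())
E
```

```text
t 31.1 p [0.488 0.296 0.052] rpy [180.  -0.  85.] F [-0.2  0.3 -1.8] open 0.0395
-0.082 [428. 505.]
-0.041 [359. 477.]
0 [292. 449.]
0.041 [226. 422.]
0.082 [161. 395.]
```

drive_tool:
  moves:
    - [0,0,0.008,0,0,0]
    - [0,0,0.014,0,0,0]
    - [0,0,0.014,0,0,0]

```text
clock: 31.4
tool_pos: [0.488, 0.296, 0.0168]
orientation: [180.0, -0.0, 85.0]
force: [0.0, -0.2, -0.7]
opening: 0.0396
```

drive_tool:
  moves:
    - [0,0,0.006,0,0,0]
    - [0,0,0.01,0,0,0]
    - [0,0,0.01,0,0,0]

```text
clock: 31.7
tool_pos: [0.4886, 0.2963, 0.0161]
orientation: [179.9, -0.0, 85.1]
force: [-0.2, -0.7, 5.6]
opening: 0.0395
```

drive_tool:
  moves:
    - [0,0,0,0,0,0]
    - [0,0,0,0,0,0]
    - [0,0,0,0,0,0]
    - [0,0,0,0,0,0]
    - [0,0,0,0,0,0]
    - [0,0,0,0,0,0]
    - [0,0,0,0,0,0]
  fingers: 1

```text
clock: 32.4
tool_pos: [0.4886, 0.2963, 0.0161]
orientation: [179.9, -0.0, 85.1]
force: [0.4, 0.7, 0.1]
opening: 0.0861
```

drive_tool:
  moves:
    - [0,0,-0.15,0,0,0]
    - [0,0,-0.35,0,0,0]
    - [0,0,-0.55,0,0,0]
    - [0,0,-0.63,0,0,0]
    - [0,0,-0.63,0,0,0]

```text
clock: 32.9
tool_pos: [0.4893, 0.2972, 0.1126]
orientation: [179.8, -0.2, 85.1]
force: [-0.7, 0.9, -0.3]
opening: 0.0876
```

```bash
python3 p.py .674,.071,.14,60;  python3 v.py side g5 160 180 200 150 4; python3 v.py top g6 190 110 80 60 10
```

```text
t 32.9 p [0.4893 0.2972 0.1456] rpy [179.8  -0.2  85.1] F [-0.7  0.9 -0.3] open 0.0876
.674,.071,.14,60 [-1.397  1.356  0.037] [ 0.003 -0.004  0.418]
```

View pics/g5.png

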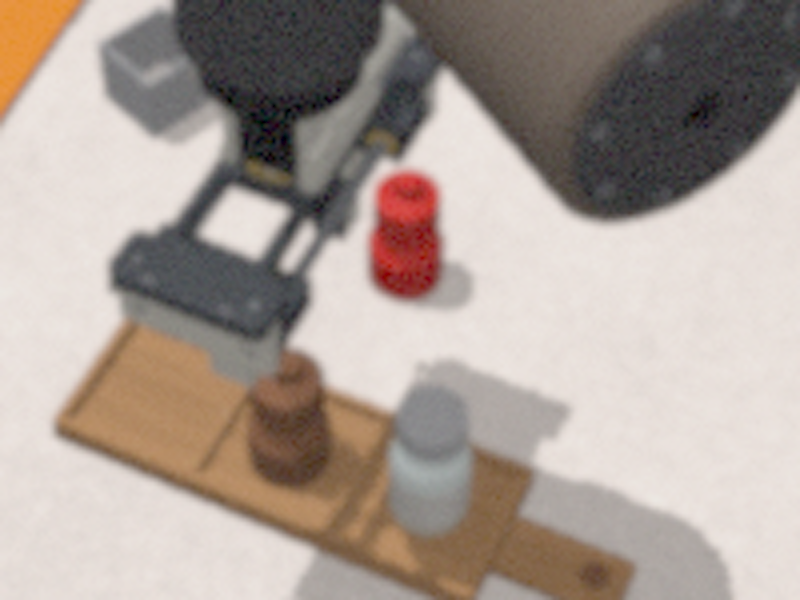

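View pics/g6.png

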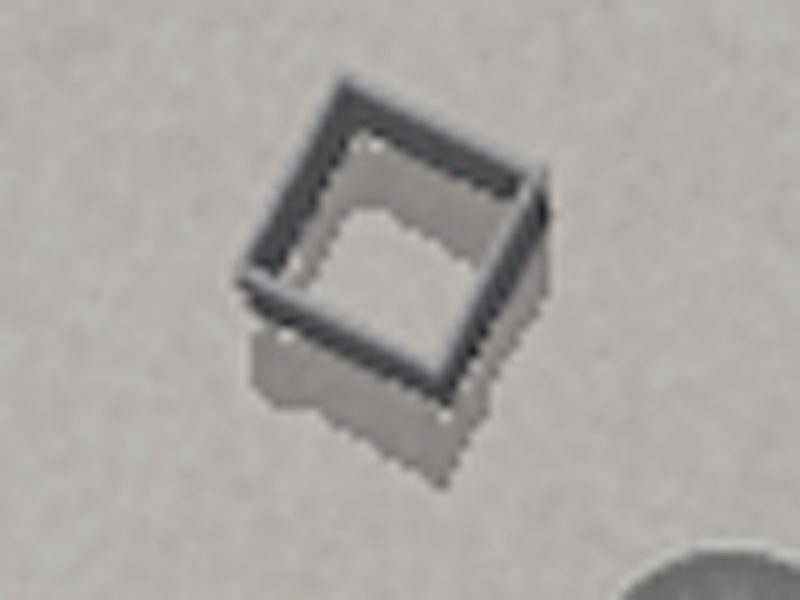

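```bash
python3 - <<'E'
from h import *
t=np.load('t.npy',allow_pickle=True).item()
c=np.array([back(t,(190+u/10-.45,110+v/10-.45),.05)[:2] for u,v in((345,78),(546,175),(440,385),(243,275))])
print(c.round(4),c.mean(0).round(4))
for i in range(4):
    d=c[(i+1)%4]-c[i]; print(np.hypot(*d).round(4),(np.degrees(np.arctan2(d[1],d[0]))%90).round(1))
E
python3 p.py .673,.071,.14,62
```

```text
[[0.7057 0.0834]
 [0.6842 0.0381]
 [0.6364 0.0608]
 [0.6606 0.1051]] [0.6717 0.0718]
0.0501 64.6
0.0529 64.6
0.0505 61.3
0.05 64.3
t 33.0 p [0.488 0.296 0.143] rpy [180.   -0.   85.1] F [ 0.1 -0.8 -0.2] open 0.0879
.673,.071,.14,62 [-1.388  1.358  0.02 ] [ 0.    -0.001  0.384]
```

The mill stands in the middle pocket at (290,430). The square cutter measures centre (0.672, 0.0715) with face angle about 63.5°.

drive_tool:
  moves:
    - [-0.25,0.24,0,0,0,0.1]
    - [-0.5,0.49,0,0,0,0.2]
    - [-0.75,0.73,0,0,0,0.3]
    - [-1,0.98,0,0,0,0.36]
    - [-1,0.98,0,0,0,0.36]

```text
clock: 33.5
tool_pos: [0.6229, 0.1297, 0.1075]
orientation: [-179.9, 0.1, 63.1]
force: [-0.1, 0.6, -0.9]
opening: 0.0876
```

```bash
python3 p.py .672,.0715,.13,63.5 .672,.0715,.022,63.5
```

```text
t 33.5 p [0.6229 0.1297 0.1405] rpy [-1.799e+02  1.000e-01  6.310e+01] F [-0.1  0.6 -0.9] open 0.0876
.672,.0715,.13,63.5 [-0.198  0.468  0.07 ] [-0.001  0.002 -0.006]
.672,.0715,.022,63.5 [-0.196  0.469  0.79 ] [-0.001  0.002 -0.006]
```

drive_tool:
  moves:
    - [-0.1,0.23,0,0,0,0]
    - [-0.198,0.468,0,0,0,-0.006]
    - [-0.198,0.468,0,0,0,-0.006]
    - [-0.198,0.468,0.2,0,0,-0.006]
    - [-0.198,0.468,0.45,0,0,-0.006]
    - [-0.198,0.468,0.6,0,0,-0.006]
    - [-0.198,0.468,0.65,0,0,-0.006]

```text
clock: 34.2
tool_pos: [0.6687, 0.0708, 0.0055]
orientation: [-179.6, 0.4, 63.5]
force: [0.3, 0.3, 0.1]
opening: 0.0875
```

```bash
python3 p.py .672,.0715,.022,63.5; python3 v.py side h1 160 130 160 120 5
```

```text
t 34.2 p [0.6687 0.0708 0.0385] rpy [-179.6    0.4   63.5] F [0.3 0.3 0.1] open 0.0875
.672,.0715,.022,63.5 [0.015 0.018 0.11 ] [-0.006  0.007 -0.001]
```

View pics/h1.png

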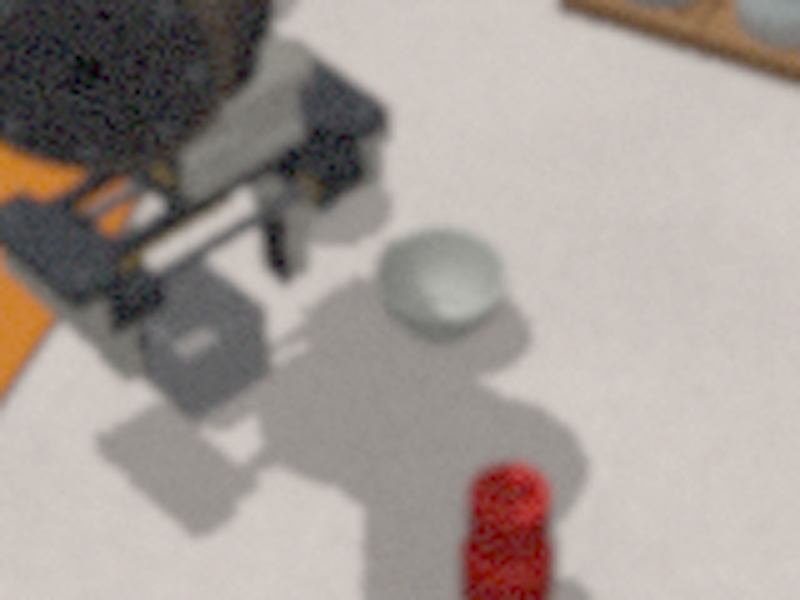

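drive_tool:
  moves:
    - [0.015,0.018,0.05,-0.006,0.007,0]
    - [0.015,0.018,0.1,-0.006,0.007,0]
    - [0.015,0.018,0.1,-0.006,0.007,0]
    - [0.015,0.018,0.1,-0.006,0.007,0]

```text
clock: 34.65
tool_pos: [0.6729, 0.0718, -0.0084]
orientation: [179.9, -0.1, 63.5]
force: [0.6, 0.3, 0.1]
opening: 0.0875
```

drive_tool:
  moves:
    - [0,0,0,0,0,0]
    - [0,0,0,0,0,0]
    - [0,0,0,0,0,0]
    - [0,0,0,0,0,0]
    - [0,0,0,0,0,0]
    - [0,0,0,0,0,0]
    - [0,0,0,0,0,0]
    - [0,0,0,0,0,0]
  fingers: -1

```text
clock: 35.45
tool_pos: [0.6731, 0.0719, -0.0082]
orientation: [179.9, -0.1, 63.5]
force: [-1.0, 0.2, 2.1]
opening: 0.0518
```

drive_tool:
  moves:
    - [0,0,-0.15,0,0,0]
    - [0,0,-0.35,0,0,0]
    - [0,0,-0.55,0,0,0]
    - [0,0,-0.72,0,0,0]
    - [0,0,-0.8,0,0,0]
    - [0,0,-0.8,0,0,0]

```text
clock: 36.05
tool_pos: [0.6737, 0.0721, 0.1133]
orientation: [179.8, -0.2, 63.5]
force: [0.5, 0.5, -1.5]
opening: 0.0516
```

```bash
python3 p.py .570,.289,.15,85.1; python3 v.py side h2 140 90 200 150 4
```

```text
t 36.05 p [0.6737 0.0721 0.1463] rpy [179.8  -0.2  63.5] F [ 0.5  0.5 -1.5] open 0.0516
.570,.289,.15,85.1 [ 0.986 -1.264 -0.025] [ 0.004 -0.003 -0.36 ]
```

View pics/h2.png

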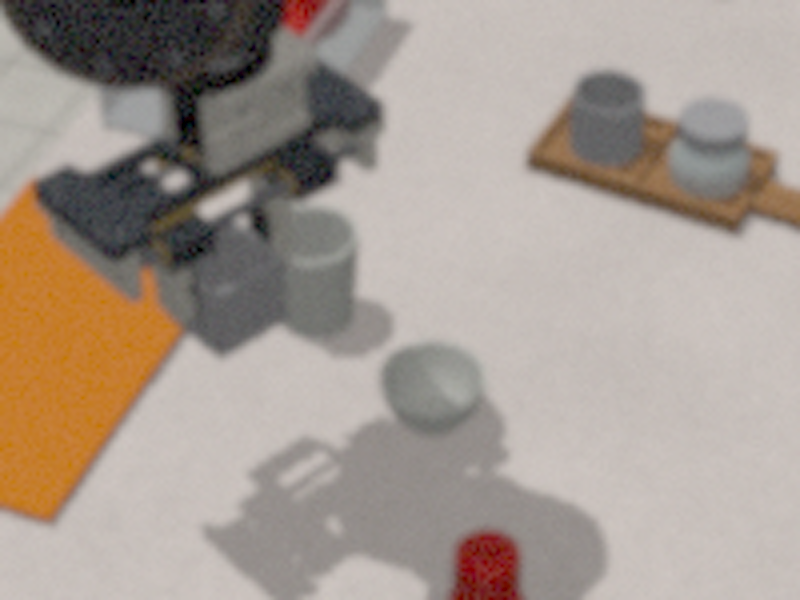

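drive_tool:
  moves:
    - [0.12,-0.15,0,0,0,-0.06]
    - [0.3,-0.38,0,0,0,-0.15]
    - [0.5,-0.63,0,0,0,-0.25]
    - [0.68,-0.87,0,0,0,-0.33]
    - [0.78,-1,0,0,0,-0.36]
    - [0.78,-1,0,0,0,-0.36]

```text
clock: 36.7
tool_pos: [0.5883, 0.246, 0.1093]
orientation: [-180.0, 0.0, 85.3]
force: [0.0, 0.3, -1.2]
opening: 0.0519
```

```bash
python3 p.py .570,.289,.04,85.1
```

```text
t 36.7 p [0.5883 0.246  0.1423] rpy [-180.     0.    85.3] F [ 0.   0.3 -1.2] open 0.0519
.570,.289,.04,85.1 [ 0.276 -0.145  0.682] [-0.     0.     0.004]
```

drive_tool:
  moves:
    - [0.15,-0.08,0,0,0,0]
    - [0.276,-0.145,0,0,0,0]
    - [0.276,-0.145,0,0,0,0]
    - [0.276,-0.145,0,0,0,0]
    - [0.276,-0.145,0.15,0,0,0]
    - [0.276,-0.145,0.35,0,0,0]
    - [0.276,-0.145,0.55,0,0,0]
    - [0.276,-0.145,0.66,0,0,0]

```text
clock: 37.5
tool_pos: [0.5688, 0.2865, 0.007]
orientation: [-179.8, 0.2, 85.2]
force: [-0.2, -0.2, -1.2]
opening: 0.0518
```

drive_tool:
  moves:
    - [0,0,0,0,0,0]

```text
clock: 37.6
tool_pos: [0.5675, 0.2839, 0.0038]
orientation: [-179.6, 0.4, 85.1]
force: [-0.3, 0.3, -0.7]
opening: 0.0518
```

```bash
python3 p.py .570,.289,.0348,85.1;  python3 v.py side h3 130 180 200 150 4
```

```text
t 37.6 p [0.5675 0.2839 0.0368] rpy [-179.6    0.4   85.1] F [-0.3  0.3 -0.7] open 0.0518
.570,.289,.0348,85.1 [0.035 0.014 0.013] [-0.007  0.006  0.   ]
```

View pics/h3.png

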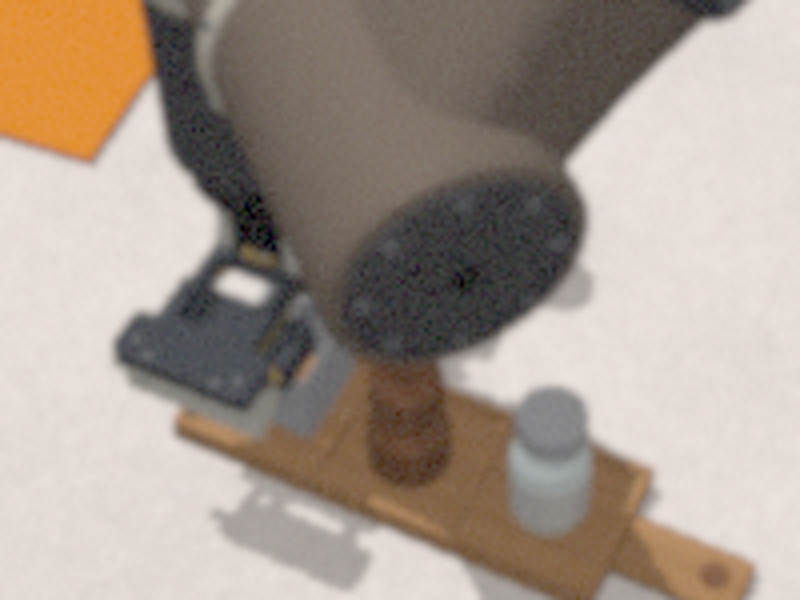

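Correct the 5 mm lag in y, then touch down.

drive_tool:
  moves:
    - [0.035,0.014,0,-0.007,0.006,0]
    - [0.035,0.014,0,-0.007,0.006,0]
    - [0.035,0.014,0,-0.007,0.006,0]

```text
clock: 37.95
tool_pos: [0.571, 0.2896, 0.0058]
orientation: [179.9, -0.1, 85.1]
force: [-0.9, -0.2, -1.2]
opening: 0.0517
```

```bash
python3 p.py .570,.289,.0348,85.1
```

```text
t 37.95 p [0.571  0.2896 0.0388] rpy [ 1.799e+02 -1.000e-01  8.510e+01] F [-0.9 -0.2 -1.2] open 0.0517
.570,.289,.0348,85.1 [-0.004 -0.007  0.027] [ 0.002 -0.001  0.   ]
```

drive_tool:
  moves:
    - [0,0,0.01,0,0,0]
    - [0,0,0.018,0,0,0]
    - [0,0,0.018,0,0,0]

```text
clock: 38.25
tool_pos: [0.571, 0.2896, 0.0033]
orientation: [179.9, -0.1, 85.1]
force: [-0.6, -0.1, 0.4]
opening: 0.052
```

drive_tool:
  moves:
    - [0,0,0.006,0,0,0]
    - [0,0,0.01,0,0,0]
    - [0,0,0.01,0,0,0]

```text
clock: 38.55
tool_pos: [0.571, 0.2896, 0.0017]
orientation: [179.9, -0.1, 85.1]
force: [-0.3, 0.5, -0.8]
opening: 0.0517
```

drive_tool:
  moves:
    - [0,0,0.006,0,0,0]
    - [0,0,0.01,0,0,0]
    - [0,0,0.01,0,0,0]

```text
clock: 38.85
tool_pos: [0.5711, 0.2896, 0.0017]
orientation: [179.9, -0.1, 85.2]
force: [-4.5, -2.0, 12.2]
opening: 0.0518
```

Contact. Release, lift, clear away.

drive_tool:
  moves:
    - [0,0,0,0,0,0]
    - [0,0,0,0,0,0]
    - [0,0,0,0,0,0]
    - [0,0,0,0,0,0]
    - [0,0,0,0,0,0]
    - [0,0,0,0,0,0]
    - [0,0,0,0,0,0]
  fingers: 1

```text
clock: 39.55
tool_pos: [0.571, 0.2896, 0.0015]
orientation: [179.9, -0.1, 85.2]
force: [-0.4, 0.9, -0.0]
opening: 0.0871
```

drive_tool:
  moves:
    - [0,0,-0.15,0,0,0]
    - [0,0,-0.35,0,0,0]
    - [0,0,-0.55,0,0,0]
    - [0,0,-0.8,0,0,0]
    - [0,0,-0.9,0,0,0]

```text
clock: 40.05
tool_pos: [0.5723, 0.2904, 0.1407]
orientation: [179.6, -0.3, 85.2]
force: [0.7, -0.1, -0.1]
opening: 0.0877
```

drive_tool:
  moves:
    - [-0.25,0,-0.1,0,0,0]
    - [-0.5,0,-0.2,0,0,0]
    - [-0.75,0,-0.2,0,0,0]
    - [-1,0,-0.2,0,0,0]
    - [-1,0,-0.2,0,0,0]

```text
clock: 40.55
tool_pos: [0.5586, 0.1373, 0.1705]
orientation: [179.6, -0.3, 85.0]
force: [0.6, -0.1, -0.2]
opening: 0.0878
```

drive_tool:
  moves:
    - [-0.25,0,0,0,0,0]
    - [-0.5,0,0,0,0,0]
    - [-0.75,0,0,0,0,0]
    - [-1,0,0,0,0,0]
    - [-1,0,0,0,0,0]

```text
clock: 41.05
tool_pos: [0.5449, -0.015, 0.1699]
orientation: [179.7, -0.2, 84.9]
force: [-0.5, 1.1, 0.3]
opening: 0.0875
```

```bash
python3 p.py
python3 - <<'E'
from ov import *
from plant import vision
a=np.radians(-4.85);b=np.radians(-6.6)
P=lambda k,d:(E_[k][0]+d*np.cos(np.radians(E_[k][2])),E_[k][1]+d*np.sin(np.radians(E_[k][2])))
for n,off,w,h,sc in(("side",(120,60),260,195,3),("top",(80,90),360,190,2)):
    s=vision.snapshot(n)
    im=cv2.cvtColor(s['pixels'],cv2.COLOR_RGB2BGR)[off[1]:off[1]+h,off[0]:off[0]+w]
    im=cv2.resize(im,None,fx=sc,fy=sc,interpolation=cv2.INTER_CUBIC)
    for k,d,r,H in(('L',-.082,.021,.085),('L',0,.023,.0),('L',.082,.026,.05),('S',-.041,.029,.0),('S',.041,.028,.05)):
        x,y=P(k,d); draw(im,s,circ(x,y,.01,r),sc,off,(255,255,0)); 
        if H: draw(im,s,circ(x,y,.01+H,r),sc,off,(0,255,255))
    cv2.imwrite(f'pics/z_{n}.png',im)
E
```

```text
t 41.05 p [ 0.5449 -0.015   0.2029] rpy [179.7  -0.2  84.9] F [-0.5  1.1  0.3] open 0.0875
```

View pics/z_side.png

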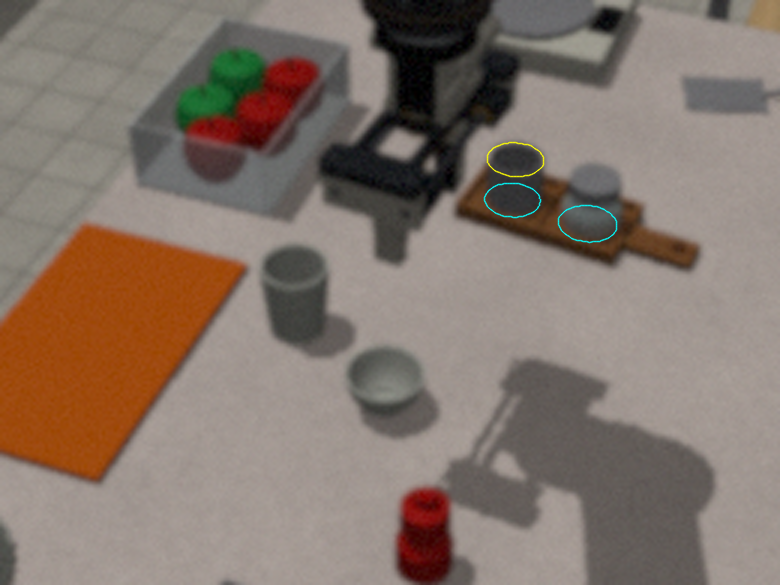

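View pics/z_top.png

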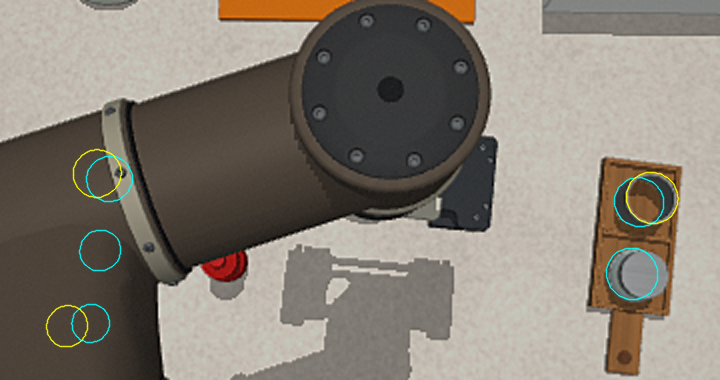

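Run:
```python
from ov import *
from plant import vision
P=lambda k,d:(E_[k][0]+d*np.cos(np.radians(E_[k][2])),E_[k][1]+d*np.sin(np.radians(E_[k][2])))
s=vision.snapshot('side');off=(150,210);sc=4
im=cv2.cvtColor(s['pixels'],cv2.COLOR_RGB2BGR)[210:350,150:340]
im=cv2.resize(im,None,fx=sc,fy=sc,interpolation=cv2.INTER_CUBIC); im=(255*(im/255.)**.7).astype('uint8')
for k,d,r,H in(('L',-.082,.021,.085),('L',0,.023,0),('L',0,.008,.085)):
    x,y=P(k,d); draw(im,s,circ(x,y,.01+H,r),sc,off,(255,255,0))
    if r>.02: draw(im,s,circ(x,y,.01,r),sc,off,(255,255,0))
x,y=P('L',.082)
for z in(.01,.06): draw(im,s,poly(x,y,np.radians(-4.85),rect(.026,.026),z),sc,off,(255,255,0))
cv2.imwrite('pics/z3.png',im)
```

```text
(no output)
```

View pics/z3.png

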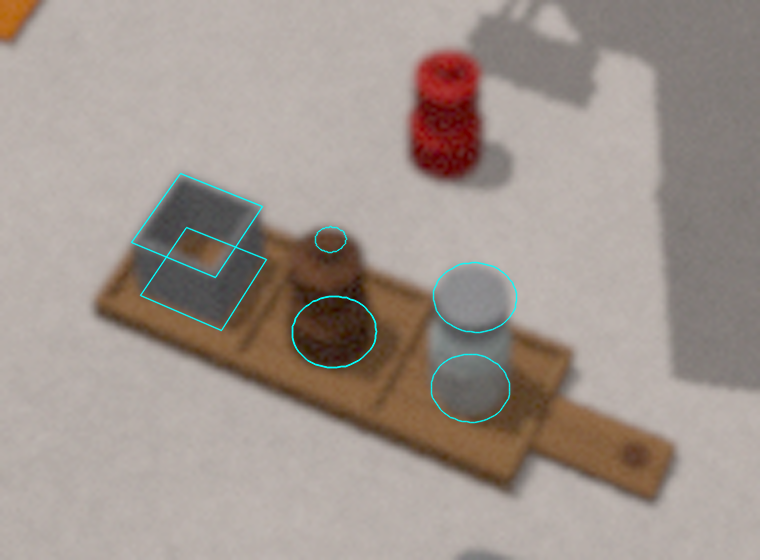

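All five match their target models within 2–3 mm, and they stand upright. The bowl and beaker haven't moved, and the arm is clear.

```bash
python3 -c "
from plant import ticket
print(ticket.close_job())"
```

```text
the job is handed in; nothing more can be done
None
```

Both kits are made up and handed in at about 41 s. The long board holds the tall jar, mill and square cutter, counting from the handle. The short board holds the low jar next to the handle and the round cutter in the other pocket.

**Last checks:** In the final side view all five stand upright in their pockets, within about 2–3 mm of the target outlines. The top view agrees for the short board, but the arm hid the long board there, so that board was checked only from the side. By eye in the side views, the bowl and beaker are where they were; the red look-alike was never handled. The gripper is open and clear of everything.

**What disagreed:** The reported tool height read about 33 mm lower than the true height.
- The first grasp closed on nothing above the round cutter.
- I then lowered the fingers onto the table to find the real height and went slightly too far, reaching about 79 N against the 120 N limit.
- With the 33 mm correction, every later touchdown came within about 1 mm of the expected height.

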